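# Load the seedling tray and clip-mark the sprouted pots

### The job

Stand the two seedling pots from the bench upright in free cells of the white tray, one to a cell, and leave the pots already in the tray in their cells. Also mark what has sprouted, in whatever order suits: take spring clips from the rack and push one well down onto the tray's front wall, roughly centred before each cell whose pot holds a seedling, the loaded ones included; cells that are empty or hold only bare soil get none, and spare clips stay clipped on the rack. Do not disturb the cup or the brush.

Things in the scene. Friction and masses are not known exactly. Their poses are not given: they have to be found in the camera images.
- new1: round black nursery pot, 58 mm tall, foot 49 mm across, around the top a collar 56 mm across and 17 mm high; with a green seedling standing up in the middle (leaves to 105 mm above the pot's foot, leaves yield, 5 mm stem); about 0.12 kg. Starts loose on the bench, to the robot's front left. Origin at the centre of its underside, z up.
- new2: round black nursery pot, 58 mm tall, foot 49 mm across, around the top a collar 56 mm across and 17 mm high; with a green seedling standing up in the middle (leaves to 105 mm above the pot's foot, leaves yield, 5 mm stem); about 0.12 kg. Starts loose on the bench, to the robot's front left. Origin at the centre of its underside, z up.
- old1: round black nursery pot, 58 mm tall, foot 49 mm across, around the top a collar 56 mm across and 17 mm high; with a green seedling standing up in the middle (leaves to 105 mm above the pot's foot, leaves yield, 5 mm stem); about 0.12 kg. May be absent; if present it stands in one of the tray's cells from the start. Origin at the centre of its underside, z up.
- old2: round black nursery pot, 58 mm tall, foot 49 mm across, around the top a collar 56 mm across and 17 mm high; with a green seedling standing up in the middle (leaves to 105 mm above the pot's foot, leaves yield, 5 mm stem); about 0.12 kg. May be absent; if present it stands in one of the tray's cells from the start. Origin at the centre of its underside, z up.
- bare1: round black nursery pot, 58 mm tall, foot 49 mm across, around the top a collar 56 mm across and 17 mm high; with bare soil, nothing has come up; about 0.12 kg. May be absent; if present it stands in one of the tray's cells from the start. Origin at the centre of its underside, z up.
- bare2: round black nursery pot, 58 mm tall, foot 49 mm across, around the top a collar 56 mm across and 17 mm high; with bare soil, nothing has come up; about 0.12 kg. May be absent; if present it stands in one of the tray's cells from the start. Origin at the centre of its underside, z up.
- bare3: round black nursery pot, 58 mm tall, foot 49 mm across, around the top a collar 56 mm across and 17 mm high; with bare soil, nothing has come up; about 0.12 kg. May be absent; if present it stands in one of the tray's cells from the start. Origin at the centre of its underside, z up.
- cell1 (a point): cell 1 of the 5 of a fixed white plastic tray, 118 x 342 mm (cells in a row along its y, 66 mm apart, cell 1 at the +y end, the robot's left): centre of the cell's floor, 6 mm above the bench. The cell is square, 60 mm along y, 63 mm along x, its walls 19 mm above its floor. x points away from the front wall, z up.
- cell2 (a point): cell 2 of the 5 of a fixed white plastic tray, 118 x 342 mm (cells in a row along its y, 66 mm apart, cell 1 at the +y end, the robot's left): centre of the cell's floor, 6 mm above the bench. The cell is square, 60 mm along y, 63 mm along x, its walls 19 mm above its floor. x points away from the front wall, z up.
- cell3 (a point): cell 3 of the 5 of a fixed white plastic tray, 118 x 342 mm (cells in a row along its y, 66 mm apart, cell 1 at the +y end, the robot's left): centre of the cell's floor, 6 mm above the bench. The cell is square, 60 mm along y, 63 mm along x, its walls 19 mm above its floor. x points away from the front wall, z up.
- cell4 (a point): cell 4 of the 5 of a fixed white plastic tray, 118 x 342 mm (cells in a row along its y, 66 mm apart, cell 1 at the +y end, the robot's left): centre of the cell's floor, 6 mm above the bench. The cell is square, 60 mm along y, 63 mm along x, its walls 19 mm above its floor. x points away from the front wall, z up.
- cell5 (a point): cell 5 of the 5 of a fixed white plastic tray, 118 x 342 mm (cells in a row along its y, 66 mm apart, cell 1 at the +y end, the robot's left): centre of the cell's floor, 6 mm above the bench. The cell is square, 60 mm along y, 63 mm along x, its walls 19 mm above its floor. x points away from the front wall, z up.
- rim1 (a point): middle of the top edge of the tray's front wall before cell 1, 75 mm in front of the cell's centre (towards -x of the tray) and 54 mm above the cell's floor. The wall is upright, 5 mm thick, 60 mm tall, 342 mm long, free above the cells. x points across it to the cells, y along the wall, z up.
- rim2 (a point): middle of the top edge of the tray's front wall before cell 2, 75 mm in front of the cell's centre (towards -x of the tray) and 54 mm above the cell's floor. The wall is upright, 5 mm thick, 60 mm tall, 342 mm long, free above the cells. x points across it to the cells, y along the wall, z up.
- rim3 (a point): middle of the top edge of the tray's front wall before cell 3, 75 mm in front of the cell's centre (towards -x of the tray) and 54 mm above the cell's floor. The wall is upright, 5 mm thick, 60 mm tall, 342 mm long, free above the cells. x points across it to the cells, y along the wall, z up.
- rim4 (a point): middle of the top edge of the tray's front wall before cell 4, 75 mm in front of the cell's centre (towards -x of the tray) and 54 mm above the cell's floor. The wall is upright, 5 mm thick, 60 mm tall, 342 mm long, free above the cells. x points across it to the cells, y along the wall, z up.
- rim5 (a point): middle of the top edge of the tray's front wall before cell 5, 75 mm in front of the cell's centre (towards -x of the tray) and 54 mm above the cell's floor. The wall is upright, 5 mm thick, 60 mm tall, 342 mm long, free above the cells. x points across it to the cells, y along the wall, z up.
- rack_top (a point): middle of the top edge of the clip rack, an upright aluminium strip 5 mm thick, 190 mm long (along y), its top 45 mm above the bench, on a 70 mm wide foot 8 mm thick; fixed, to the robot's front left beyond the loose pots. x across the strip, y along it.
- clip1_pivot (a point): wooden spring clip 1, clipped upright on the rack, handles up: its hinge axis. x across the clip (the way it is squeezed), y along the hinge, z from jaws to handles. Jaws reach 30 mm down from the pivot, handles 46 mm up; 75 mm tall, 22 mm wide, 0.04 kg. As clipped the handles flare from 24 mm over the outside near the pivot to 50 mm at the tops.
- clip2_pivot (a point): wooden spring clip 2, clipped upright on the rack, handles up: its hinge axis. x across the clip (the way it is squeezed), y along the hinge, z from jaws to handles. All clips are the same. Squeezing the handles (about 8 N at mid height, to a stop) brings them parallel, 24 mm over the outside, with the jaw tips 23 mm apart; let go, a spring shuts the jaws.
- clip3_pivot (a point): wooden spring clip 3, clipped upright on the rack, handles up: its hinge axis. x across the clip (the way it is squeezed), y along the hinge, z from jaws to handles. All clips are the same. The frame belongs to the clip's -x half: upright when clipped on an edge; it leans 0.3 rad about y while the clip is held fully squeezed. On an edge a clip creeps up to 5 mm upwards as it shuts.
- clip4_pivot (a point): wooden spring clip 4, clipped upright on the rack, handles up: its hinge axis. x across the clip (the way it is squeezed), y along the hinge, z from jaws to handles. All clips are the same. Pressed fully down the pivot is 4 mm above the edge; on the rack it sits 10 mm above. Neighbours on the rack are 45 mm apart, in order 1 to 4 from its +y end.
- cup: small clear plastic cup, 64 mm across, 55 mm tall, loose, a bystander on the right. Origin under its middle.
- brush: brush 160 mm long lying on the bench on the right, loose, a bystander. Origin under its middle.
Not all that is in view belongs to the job. Leave any orange or pink look-alike of the old1 alone.

How it is judged (in metres and radians):
At the end, for the whole second after the job is handed in: Each seedling pot stands upright in its own cell (within 16 mm of centre) with one upright clip on the wall before it: pivot within 22 mm of the middle of the edge there. Other clips are clipped on the rack; pots first in the tray are within 20 mm of their start (((distance between any of new1, new2, old1, old2 and cell1 below 0.016 m and distance between any of clip1_pivot, clip2_pivot, clip3_pivot, clip4_pivot and rim1 below 0.022 m) or (distance between each of new1, new2, old1, old2 and cell1 above 0.035 m and distance between each of clip1_pivot, clip2_pivot, clip3_pivot, clip4_pivot and rim1 above 0.035 m)) and ((distance between any of new1, new2, old1, old2 and cell2 below 0.016 m and distance between any of clip1_pivot, clip2_pivot, clip3_pivot, clip4_pivot and rim2 below 0.022 m) or (distance between each of new1, new2, old1, old2 and cell2 above 0.035 m and distance between each of clip1_pivot, clip2_pivot, clip3_pivot, clip4_pivot and rim2 above 0.035 m)) and ((distance between any of new1, new2, old1, old2 and cell3 below 0.016 m and distance between any of clip1_pivot, clip2_pivot, clip3_pivot, clip4_pivot and rim3 below 0.022 m) or (distance between each of new1, new2, old1, old2 and cell3 above 0.035 m and distance between each of clip1_pivot, clip2_pivot, clip3_pivot, clip4_pivot and rim3 above 0.035 m)) and ((distance between any of new1, new2, old1, old2 and cell4 below 0.016 m and distance between any of clip1_pivot, clip2_pivot, clip3_pivot, clip4_pivot and rim4 below 0.022 m) or (distance between each of new1, new2, old1, old2 and cell4 above 0.035 m and distance between each of clip1_pivot, clip2_pivot, clip3_pivot, clip4_pivot and rim4 above 0.035 m)) and ((distance between any of new1, new2, old1, old2 and cell5 below 0.016 m and distance between any of clip1_pivot, clip2_pivot, clip3_pivot, clip4_pivot and rim5 below 0.022 m) or (distance between each of new1, new2, old1, old2 and cell5 above 0.035 m and distance between each of clip1_pivot, clip2_pivot, clip3_pivot, clip4_pivot and rim5 above 0.035 m)) and (distance between new1 and cell1 below 0.016 m or distance between new1 and cell2 below 0.016 m or distance between new1 and cell3 below 0.016 m or distance between new1 and cell4 below 0.016 m or distance between new1 and cell5 below 0.016 m) and (distance between new2 and cell1 below 0.016 m or distance between new2 and cell2 below 0.016 m or distance between new2 and cell3 below 0.016 m or distance between new2 and cell4 below 0.016 m or distance between new2 and cell5 below 0.016 m) and (distance between old1 and cell1 below 0.016 m or distance between old1 and cell2 below 0.016 m or distance between old1 and cell3 below 0.016 m or distance between old1 and cell4 below 0.016 m or distance between old1 and cell5 below 0.016 m) and (distance between old2 and cell1 below 0.016 m or distance between old2 and cell2 below 0.016 m or distance between old2 and cell3 below 0.016 m or distance between old2 and cell4 below 0.016 m or distance between old2 and cell5 below 0.016 m) and (distance between clip1_pivot and rim1 below 0.022 m or distance between clip1_pivot and rim2 below 0.022 m or distance between clip1_pivot and rim3 below 0.022 m or distance between clip1_pivot and rim4 below 0.022 m or distance between clip1_pivot and rim5 below 0.022 m or (x of clip1_pivot in the frame of rack_top between -0.012 and 0.012 m and y of clip1_pivot in the frame of rack_top between -0.09 and 0.09 m and z of clip1_pivot in the frame of rack_top between 0 and 0.018 m)) and (distance between clip2_pivot and rim1 below 0.022 m or distance between clip2_pivot and rim2 below 0.022 m or distance between clip2_pivot and rim3 below 0.022 m or distance between clip2_pivot and rim4 below 0.022 m or distance between clip2_pivot and rim5 below 0.022 m or (x of clip2_pivot in the frame of rack_top between -0.012 and 0.012 m and y of clip2_pivot in the frame of rack_top between -0.09 and 0.09 m and z of clip2_pivot in the frame of rack_top between 0 and 0.018 m)) and (distance between clip3_pivot and rim1 below 0.022 m or distance between clip3_pivot and rim2 below 0.022 m or distance between clip3_pivot and rim3 below 0.022 m or distance between clip3_pivot and rim4 below 0.022 m or distance between clip3_pivot and rim5 below 0.022 m or (x of clip3_pivot in the frame of rack_top between -0.012 and 0.012 m and y of clip3_pivot in the frame of rack_top between -0.09 and 0.09 m and z of clip3_pivot in the frame of rack_top between 0 and 0.018 m)) and (distance between clip4_pivot and rim1 below 0.022 m or distance between clip4_pivot and rim2 below 0.022 m or distance between clip4_pivot and rim3 below 0.022 m or distance between clip4_pivot and rim4 below 0.022 m or distance between clip4_pivot and rim5 below 0.022 m or (x of clip4_pivot in the frame of rack_top between -0.012 and 0.012 m and y of clip4_pivot in the frame of rack_top between -0.09 and 0.09 m and z of clip4_pivot in the frame of rack_top between 0 and 0.018 m)) and angle between each of clip1_pivot, clip2_pivot, clip3_pivot, clip4_pivot's own z axis and vertical below 0.4 rad and distance between clip1_pivot and clip2_pivot above 0.033 m and distance between each of clip1_pivot, clip2_pivot and clip3_pivot above 0.033 m and distance between each of clip1_pivot, clip2_pivot, clip3_pivot and clip4_pivot above 0.033 m and angle between each of new1, new2, old1, old2, bare1, bare2, bare3's own z axis and vertical below 0.15 rad and linear speed of each of new1, new2, old1, old2, bare1, bare2, bare3 below 0.02 m/s and distance of each of old1, old2, bare1, bare2, bare3 from where it was at the start of the episode below 0.02 m); the robot touches nothing.
It fails at once if the cup is disturbed (moved over 3 cm) (distance of cup from where it was at the start of the episode above 0.03 m).
It fails at once if the brush is disturbed (moved over 3 cm) (distance of brush from where it was at the start of the episode above 0.03 m).
Of old1, old2 only 1 to 2 are there at a start; the rules pass over those that are not, and their reading is None.
Of bare1, bare2, bare3 only 1 to 1 are there at a start; the rules pass over those that are not, and their reading is None.
At some moment in a run one of new1, new2 may be knocked a few centimetres aside while the robot is not near it.
It also fails if it takes over 200 s, if anything falls off the work surface, if the arm or the gripper's body presses on something with over 40 N, if the wrist force passes 120 N, or if a joint passes its speed limit or range.

### The arm

A 6-joint arm with a two-finger parallel gripper is mounted at the origin on the work surface. World frame = base frame: x ahead of the robot, y to its left, z up, the work surface at z = 0. Lengths are in mm, angles in rad, forces in N, time in s.
With the tool pointing down it reaches from about 400 to 925 mm from the base axis. Payload 12.5 kg.
Tool frame: the origin (TCP) lies at the very end of the fingers, on their centre line; the grasp point (between the pads) lies 19 mm behind it (hold_point_z is the z of the grasp point in the tool frame, in mm); z points along the fingers, y is the direction in which the jaws open and shut (so a half turn about z gives the same grasp; the last joint's range is limited). The gripper opens to 95 mm and grips with 3 to 60 N. Pads are 20 mm wide; open, the fingers measure 119 mm over their backs; the gripper's body (75 mm by 180 mm) begins 59 mm behind the grasp point.
Start: joints at [-1.355, 0.491, 1.559, -0, 1.092, -0.106], TCP at [197.695, -592.931, 183.961] pointing down, gripper open.
Joint ranges: [-3.1, 3.1], [-0.84, 2.19], [0.05, 2.79], [-1.13, 4.28], [0.06, 2.93], [-2.69, 2.69]. Speed limits (rad/s): [2.22, 2.22, 2.79, 3.14, 3.14, 3.14].

### API

Orientations are given as [roll, pitch, yaw] about the fixed x, y, z axes, in that order (R = Rz(yaw) Ry(pitch) Rx(roll)).
In Python, from workcell import state, capture, job_done, hold_point_z gives the robot as it stands.
- The arm moves only by the tool move_arm, never from a script. Its argument "moves" is a list that holds one entry, the list of rows, each a list of 7 numbers: the turn, a rotation vector about the tool's x, y, z in degrees, then the shift along the tool's x, y, z in mm, then the opening, from -1 (shut) to 1 (fully open). In form: [[[wx, wy, wz, tx, ty, tz, jaw], ...]]. A call has 1 to 20 rows; each row is the pose to reach, as a shift and turn from the pose commanded when the call began, along the tool's axes at that moment; what a row does not reach only later rows make up. A row lasts 1/8 s, in which the tool goes at most 62.5 mm and 10.7 degrees, less where a joint would pass 70% of its speed; a pose out of reach is approached as far as the arm can. A call with a gripper value outside its range is refused whole. The fingers move at their own pace and stop on an object; "grip_force" is the grip in N (left out, the last holds). Time passes only in rows, so rows that repeat a pose let the fingers close. It gives the time, the measured TCP pose, the force and the opening at its end, in the units of the state.
- state(): the state, without advancing time (a new reading comes with each control period).
- capture(name): name is "side" or "top" or "wrist"; returns a dict with "pixels" (400x640x3 uint8, blue, green, red), "fx", "fy", "cx", "cy" (pixels), "eye" and "attitude" of the camera in the world. Camera axes: x right, y down, z forward; pixel columns grow to the right and rows downward; lengths in mm; the calibration is good to about 2 mm. A picture is of the moment at which its call begins. There is no depth.
- job_done(): hands the job in, once; it reports no verdict.
The state is a dict: "time_s": time; "joint_positions": joint angles; "qvel": joint speeds; "joint_efforts": joint torques, N m; "tcp_pos": TCP position; "orientation": TCP orientation; "contact_force": force on the tool from outside, world axes, zero at the start; "wrist_torque": the same for the moment, N m; "finger_gap": finger opening in mm.
Only numpy, scipy, OpenCV 4.12 (cv2) and the standard library are available. Lean on these libraries where they do the work, as an engineer would, in place of code of your own. Each camera call takes 0.05 s, during which the arm holds its last target.

## Working session

There is one attempt and no reset: what is moved stays moved. The work goes in short steps, Python scripts to look and compute and a tool call to move; the robot and the scene stay as the last step left them, time stands still between calls to the robot, and variables do not carry over. Pictures are saved under pics/ and viewed, and the job is handed in when it is done.

Besides the shell and the picture viewer there is one more tool, called after "Call:" as name(argument=value, ...) on one line, values as JSON. move_arm: Moves the arm, as the interface text tells. Its arguments: {"type":"object","properties":{"moves":{"type":"array","items":{"type":"array","items":{"type":"array","items":{"type":"number"}}}},"grip_force":{"type":"number"}},"required":["moves"]}

```bash
ls; mkdir -p pics; python3 - <<'E'
from workcell import *
import cv2
print(state(), hold_point_z)
for n in ("side","top","wrist"):
    c=capture(n); cv2.imwrite(f"pics/{n}0.png",c["pixels"])
    print(n,c["fx"],c["fy"],c["cx"],c["cy"],c["eye"],c["attitude"])
E
```

```text
pics
{'time_s': 0.0, 'joint_positions': array([-1.35462701e+00,  4.91553808e-01,  1.55945579e+00,  1.97867913e-05,
        1.09167513e+00, -1.05622500e-01]), 'qvel': array([ 1.78423172e-04, -1.01380422e-03,  1.49344975e-04, -2.36210658e-03,
        8.71558616e-05, -4.45887176e-04]), 'joint_efforts': array([ 1.34785412e-03, -6.12634063e+01, -2.58186185e+01,  6.93127234e-02,
        4.81558393e-02, -1.33201074e-04]), 'tcp_pos': array([ 197.62114448, -592.64599022,  183.36315073]), 'orientation': array([-3.14050852e+00, -1.32584179e-04,  3.21782615e-01]), 'contact_force': array([ 0.04179439, -0.01668665, -1.39524895]), 'wrist_torque': array([-0.02223241,  0.00421682, -0.00445374]), 'finger_gap': 94.89442440572502} -18.8
side 426.89472246286584 426.89472246286584 316.43673388640036 201.344227797275 [-74.90131242 566.14654753 647.25060634] [-2.17880982 -0.01406881 -2.30663948]
top 365.3694415036213 365.3694415036213 326.49154886593044 202.88736228000352 [455.03804844 -10.54857442 837.17721938] [-3.05352703 -0.00404605 -1.58301503]
wrist 288.88276682039225 288.88276682039225 319.5365705169196 198.17019531698213 [ 260.51097793 -572.55228134  383.32835284] [ 2.90000421e+00  1.59058495e-03 -1.24853529e+00]
```

View pics/top0.png

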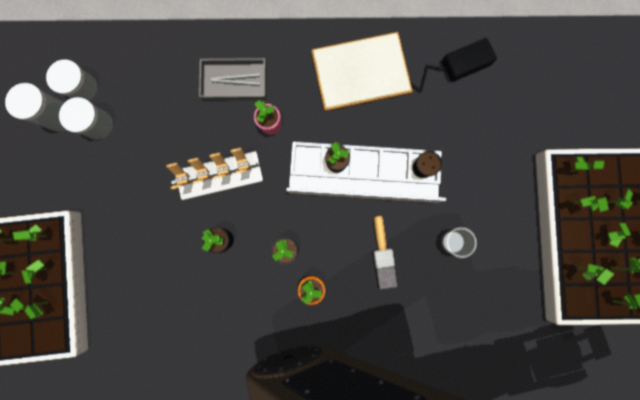

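View pics/side0.png

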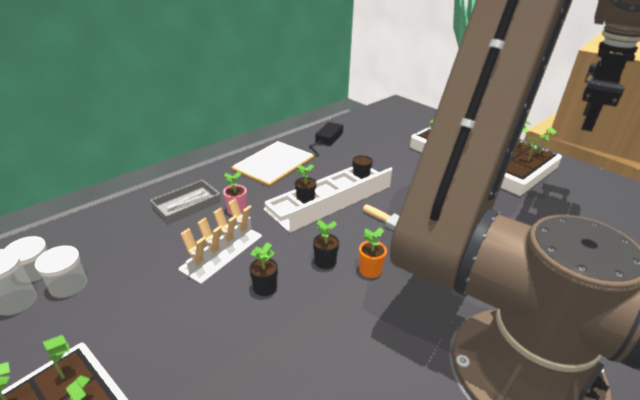

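View pics/wrist0.png

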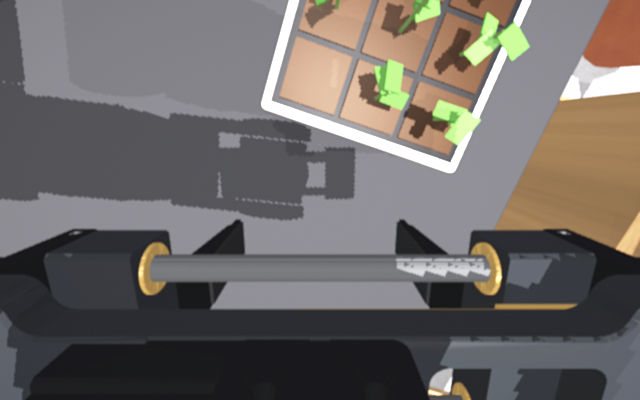

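The top view shows the tray with a seedling pot in cell 2 (px 338,155) and a bare pot in cell 5 (428,164). The loose pots are at (217,240) and (285,250), and there is an orange decoy at (312,291) and a pink one at (266,117). The clips are on the rack at about (176–242,165). Next I'll zoom in and write helpers.

```bash
cat > h.py <<'E'
import numpy as np, cv2
from scipy.spatial.transform import Rotation as R
from workcell import state, capture
def rpy(a): return R.from_euler('xyz',a).as_matrix()
def ray(c,u,v):
    d=rpy(c["attitude"])@np.array([(u-c["cx"])/c["fx"],(v-c["cy"])/c["fy"],1.])
    return np.array(c["eye"]),d
def onz(c,u,v,z):
    o,d=ray(c,u,v); return o+d*(z-o[2])/d[2]
def proj(c,p):
    q=rpy(c["attitude"]).T@(np.array(p,float)-c["eye"]); return np.array([c["cx"]+c["fx"]*q[0]/q[2],c["cy"]+c["fy"]*q[1]/q[2]])
def two(c1,p1,c2,p2):
    o1,d1=ray(c1,*p1);o2,d2=ray(c2,*p2)
    A=np.stack([d1,-d2],1);s=np.linalg.lstsq(A,o2-o1,rcond=None)[0]
    a=o1+d1*s[0];b=o2+d2*s[1];return (a+b)/2,np.linalg.norm(a-b)
def save(c,name,crop=None,k=1):
    im=c["pixels"]
    if crop: x0,y0,x1,y1=crop; im=im[y0:y1,x0:x1]
    im=cv2.resize(im,None,fx=k,fy=k,interpolation=cv2.INTER_CUBIC)
    cv2.imwrite("pics/"+name,im)
def togo(target,yaw=None,pitch=0,roll=np.pi):
    """shift in tool axes (mm) and rotvec deg to reach from current measured pose"""
    s=state();M=rpy(s["orientation"]);t=M.T@(np.array(target)-s["tcp_pos"])
    if yaw is None: return t.round(1)
    w=R.from_matrix(M.T@rpy([roll,pitch,yaw])).as_rotvec(degrees=True)
    return w.round(1),t.round(1)
E
python3 - <<'E'
from h import *
t=capture("top");s=capture("side")
save(t,"top1.png",(150,120,310,270),5)
save(t,"top1b.png",(280,130,460,210),4)
save(s,"side1.png",(170,150,400,300),3)
E
```

```text
(no output)
```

View pics/top1.png

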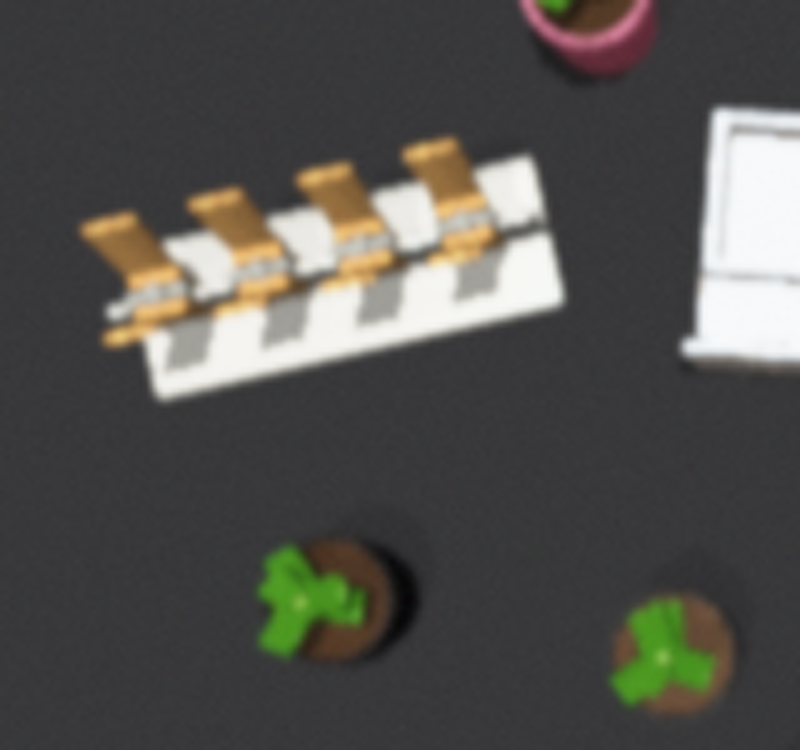

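View pics/top1b.png

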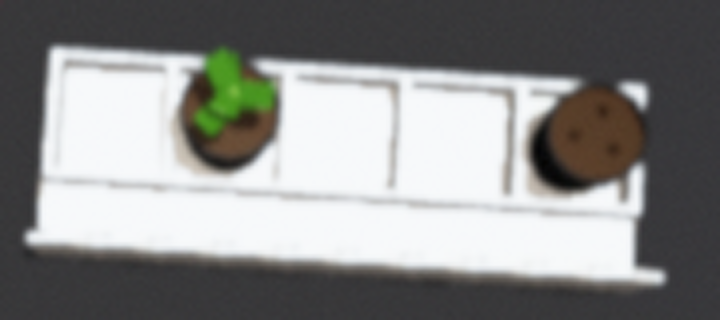

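View pics/side1.png

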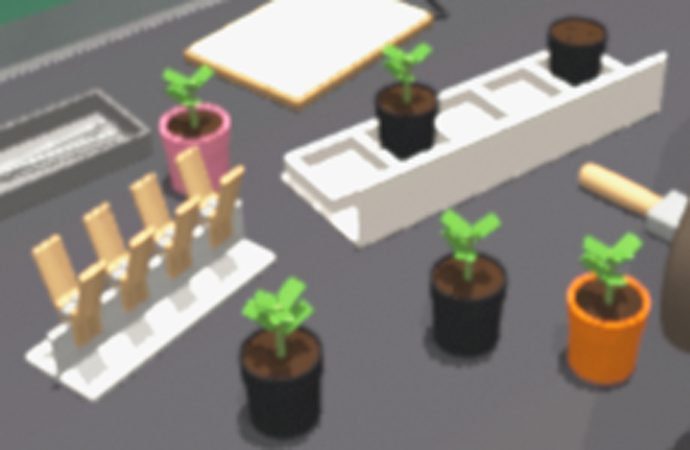

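```bash
python3 - <<'E'
from h import *
t=capture("top");s=capture("side")
W=lambda u,v,z:onz(t,u,v,z)
a=W(280+27/4+.4,130+237/4,60);b=W(280+663/4,130+277/4,60);print("wall",a,b,np.linalg.norm(a-b))
# back outer corners at z=25
c=W(280+52/4,130+48/4,25);d=W(280+647/4,130+86/4,25);print("back",c,d,np.linalg.norm(c-d))
r=W(150+108/5,120+312/5,45);q=W(150+545/5,120+224/5,45);print("rack",r,q,np.linalg.norm(r-q))
f=[(155,400),(565,305),(535,155)]
for u,v in f: print("foot",W(150+u/5,120+v/5,8))
def soil(c,box):
    x0,y0,x1,y1=box; im=c["pixels"][y0:y1,x0:x1]
    h=cv2.cvtColor(im,cv2.COLOR_BGR2HSV)
    return im,h
# soil/pot ellipses by brown mask + green hull
for box in [(195,220,240,260),(268,232,302,268)]:
    im,h=soil(t,box)
    m=((h[...,0]<20)&(h[...,1]>60)&(h[...,2]>50)).astype(np.uint8)
    g=((h[...,0]>35)&(h[...,0]<85)&(h[...,1]>80)).astype(np.uint8)
    pts=np.argwhere(m)[:,::-1].astype(np.float32)
    (x,y),rad=cv2.minEnclosingCircle(pts); x+=box[0];y+=box[1]
    print("soil",x,y,rad,W(x,y,55),rad*np.linalg.norm(W(x+1,y,55)-W(x,y,55)))
# side pots: rims
for x,y in [(281/3+170,352/3+150),(468/3+170,275/3+150),(407/3+170,100/3+150)]:
    print("side soil",onz(s,x,y,55))
print("old top",W(280+230/4,130+112/4,58)); print("bare",W(280+597/4,130+133/4,58))
print(proj(t,[0,0,0]))
E
```

```text
wall [553.93048548  69.35570296  60.        ] [ 528.40189756 -269.83722231   60.        ] 340.1522443772812
back [665.97959473  59.41960592  25.        ] [ 640.32067111 -276.89915311   25.        ] 337.2961429317114
rack [573.85864842 323.05221372  45.        ] [610.62304637 132.51213678  45.        ] 194.0544817215712
foot [538.72881151 316.26535389   8.        ]
foot [580.21323768 129.89561048   8.        ]
foot [650.18107306 143.93049486   8.        ]
soil 216.259614944458 239.66346168518066 12.110485076904297 [448.29427537 220.91935166  55.        ] 25.735679841647336
soil 284.267972946167 250.48692893981934 12.278797149658203 [423.6468154   76.34787465  55.        ] 26.064948758934204
side soil [449.26201484 221.42646391  55.        ]
side soil [424.97990612  74.65740866  55.        ]
side soil [629.02245866 -44.94818486  55.        ]
old top [621.04436809 -39.56112995  58.        ]
bare [ 607.25998547 -237.95829489   58.        ]
[322.63700746 445.43021066]
```

Geometry checks out:
- The wall length comes to 340 mm and the rack to 194 mm.
- The old and bare pots fall on the computed cells 2 and 5.

The free cells are 1, 3 and 4. I plan to put the new pots in 1 and 3 with the jaws along the tray's x, then put clips before cells 1, 2 and 3.

```bash
python3 - <<'E'
from h import *
for p,y in [((480,-280,250),0.9),((424,76,190),1.496),((448,221,190),1.496)]: print(togo(p,y))
E
```

```text
(array([ -0. ,  -0. , -33.1]), array([ 366.8, -207.5,  -66.1]))
(array([ -0. ,  -0. , -67.3]), array([ 426.2, -563. ,   -6. ]))
(array([ -0. ,  -0. , -67.3]), array([ 494.8, -692.9,   -6. ]))
```

Call:
move_arm(moves=[[[0,0,-5,50,-28,-30,1],[0,0,-10,100,-56,-60,1],[0,0,-15,150,-85,-66,1],[0,0,-20,200,-113,-66,1],[0,0,-25,250,-141,-66,1],[0,0,-30,305,-172,-66,1],[0,0,-33,367,-208,-66,1],[0,0,-38,380,-250,-66,1],[0,0,-43,392,-310,-66,1],[0,0,-49,405,-370,-66,1],[0,0,-55,415,-430,-60,1],[0,0,-61,420,-490,-50,1],[0,0,-67,424,-540,-30,1],[0,0,-67.3,426,-563,-15,1],[0,0,-67.3,426,-563,-6,1],[0,0,-67.3,426,-563,-6,1],[0,0,-67.3,426,-563,-6,1]]], grip_force=15)

```text
time_s: 2.48
tcp_pos: [424.3, 75.1, 190.3]
orientation: [3.141, 0.0, 1.495]
contact_force: [-0.1, -0.2, -0.0]
finger_gap: 95.4
```

```bash
python3 - <<'E'
from h import *
s=state();print(s["tcp_pos"],s["orientation"],s["contact_force"],s["time_s"])
w=capture("wrist");save(w,"w1.png")
print(proj(w,[424,76,58]),proj(w,[448,221,58]))
t=capture("top");save(t,"t2.png")
E
```

```text
[424.3209536   75.10179294 190.28875239] [3.14091518e+00 8.78066204e-05 1.49502155e+00] [-0.07135909 -0.19002043 -0.00501534] 2.475
[319.64160868 184.40359439] [332.06610039  47.34771186]
```

View pics/w1.png

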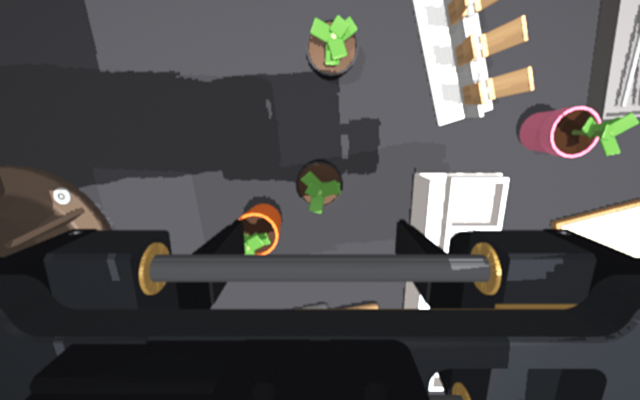

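In the wrist view the near pot sits at (319,184), matching the prediction, and the far pot is at (332,47). Descending.

Call:
move_arm(moves=[[[0,0,0,1,0,25,1],[0,0,0,1,0,50,1],[0,0,0,1,0,75,1],[0,0,0,1,0,100,1],[0,0,0,1,0,120,1],[0,0,0,1,0,140,1],[0,0,0,1,0,152,1],[0,0,0,1,0,159,1],[0,0,0,1,0,159,1],[0,0,0,1,0,159,0.1],[0,0,0,1,0,159,0],[0,0,0,1,0,159,-0.1],[0,0,0,1,0,159,-0.1],[0,0,0,1,0,159,-0.1]]], grip_force=12)

```text
time_s: 4.32
tcp_pos: [423.8, 76.9, 30.9]
orientation: [3.141, 0.0, 1.496]
contact_force: [-0.5, -0.1, -0.3]
finger_gap: 50.5
```

```bash
python3 - <<'E'
from h import *
s=state();print(s["finger_gap"])
w=capture("wrist");save(w,"w2.png")
t=capture("side");save(t,"s2.png",(200,150,440,300),3)
E
```

```text
50.453126800814225
```

View pics/w2.png

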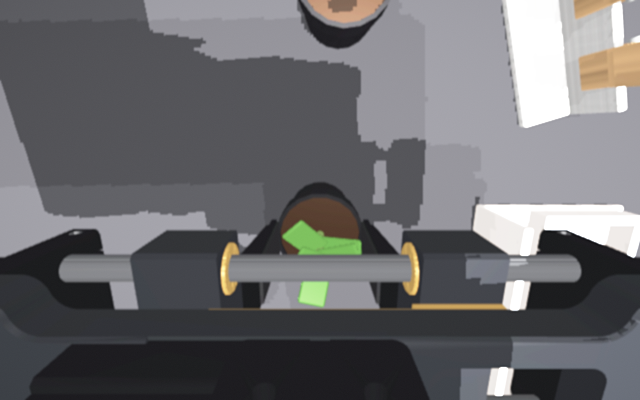

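View pics/s2.png

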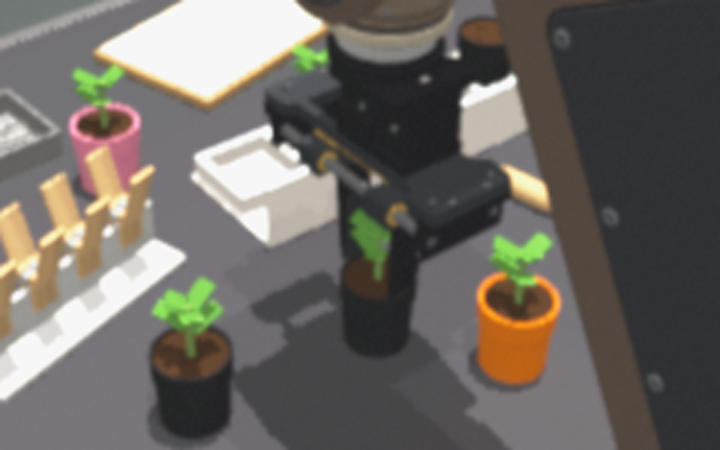

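```bash
python3 - <<'E'
from h import *
w=capture("wrist");
print(w["eye"])
for z in (50,58): print(proj(w,[424,76,z]),[proj(w,[424+28*np.cos(a),76+28*np.sin(a),z]).round(0) for a in (0,1.57,3.14)])
print(onz(w,320,184,58),onz(w,320,195,52))
t=capture("top");save(t,"t3.png",(230,200,330,280),6)
E
```

```text
[428.16457494 142.78534055 230.79845969]
[320.73062973 230.99614086] [array([363., 228.]), array([318., 190.]), array([279., 234.])]
[320.78022008 235.38874793] [array([365., 232.]), array([317., 193.]), array([277., 238.])]
[425.94909328 109.21317189  58.        ] [425.3494055  100.95143965  52.        ]
```

View pics/t3.png

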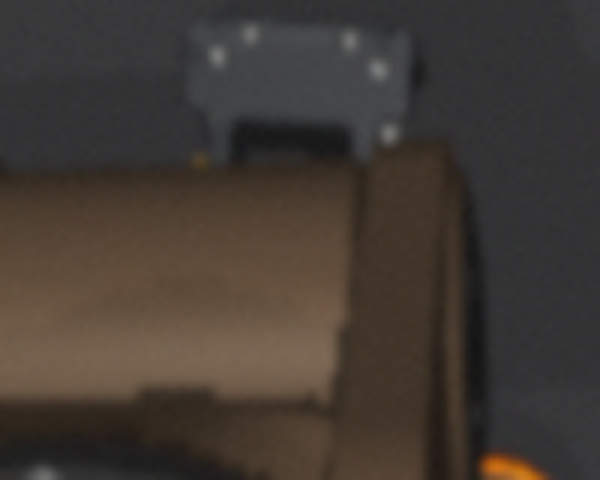

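Call:
move_arm(moves=[[[0,0,0,0,0,-5,-0.1],[0,0,0,0,0,-12,-0.1],[0,0,0,0,0,-20,-0.1],[0,0,0,0,0,-30,-0.1],[0,0,0,0,0,-30,-0.1]]])

```text
time_s: 5.15
tcp_pos: [424.3, 76.9, 61.8]
orientation: [3.14, -0.0, 1.496]
contact_force: [-0.3, -0.7, -0.9]
finger_gap: 42.6
```

```bash
python3 - <<'E'
from h import *
s=state();print(s["finger_gap"],s["contact_force"])
w=capture("wrist");save(w,"w3.png",(220,140,420,320),4)
t=capture("side");save(t,"s3.png",(280,180,380,280),6)
E
```

```text
42.64250494079537 [-0.27133952 -0.69640586 -0.87363129]
```

View pics/w3.png

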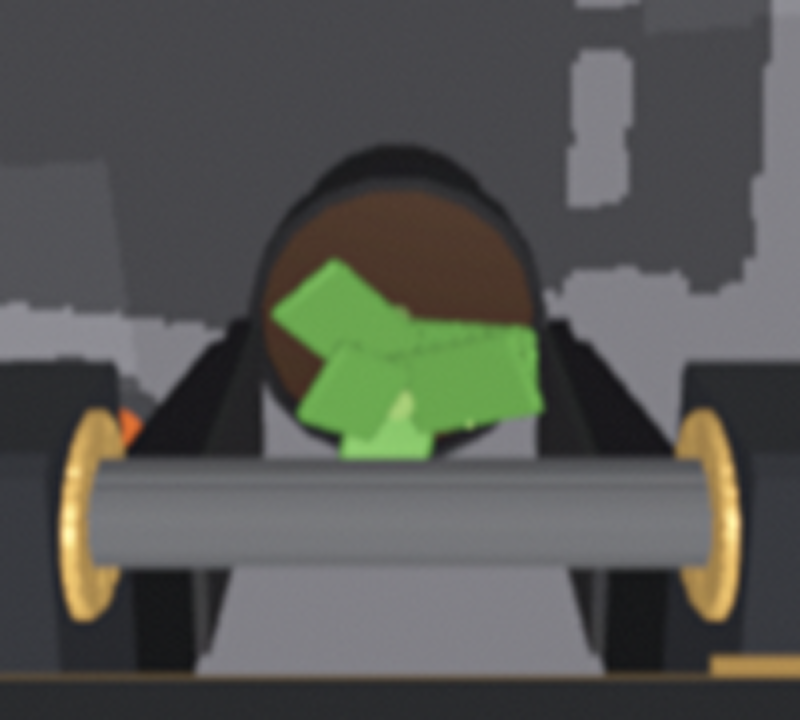

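View pics/s3.png

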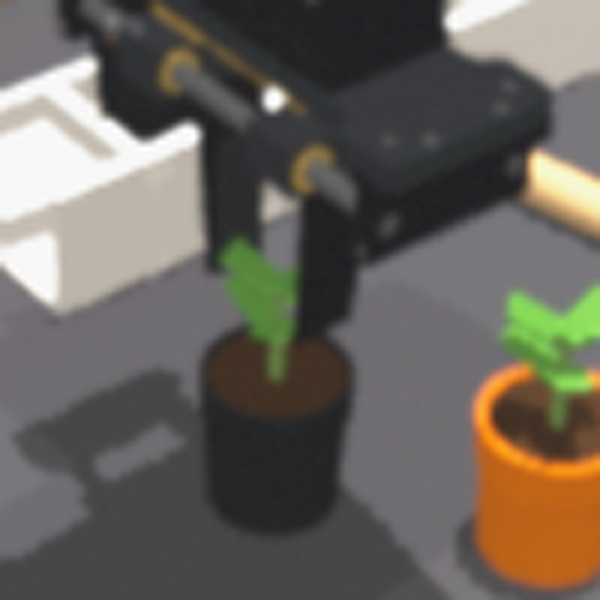

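```bash
python3 - <<'E'
from h import *
w=capture("wrist");s=capture("side")
print(proj(w,[424,76,58]),"tcp",proj(w,[424,77,62]), proj(w,[403,77,62]),proj(w,[445,77,62]))
print("pot wrist",onz(w,220+400/4,140+320/4,58))
print("side",onz(s,280+277/6,180+378/6,56), "tcp in side",proj(s,[424,77,62]),proj(s,[403,77,62]))
E
```

```text
[320.55627818 220.51198841] tcp [320.47638476 220.93531558] [291.5681476 222.9773856] [349.48520186 218.88614062]
pot wrist [423.61997874  76.42550723  58.        ]
side [420.71369633  78.21589936  56.        ] tcp in side [325.6010413  239.83799051] [332.45428861 244.702396  ]
```

```bash
python3 - <<'E'
from h import *
w=capture("wrist");s=capture("side")
save(w,"w4.png",(270,190,370,300),7);save(s,"s4.png",(300,200,360,260),10)
for y in (67,77,87):
  for z in (62,72): print(y,z,proj(w,[403,y,z]).round(1),proj(w,[391,y,z]).round(1),"side",proj(s,[403,y,z]).round(1),proj(s,[391,y,z]).round(1))
print(state()["orientation"])
E
```

```text
67 62 [293.1 236. ] [276.8 237.2] side [335.9 242.7] [339.9 245.5]
67 72 [291.8 241.3] [274.7 242.5] side [336.1 239. ] [340.1 241.8]
77 62 [291.8 223.1] [275.3 224.2] side [332.5 244.7] [336.5 247.5]
77 72 [290.4 227.8] [273.1 229. ] side [332.6 241. ] [336.7 243.9]
87 62 [290.4 209.8] [273.7 211. ] side [329.  246.8] [333.  249.7]
87 72 [289.  213.9] [271.5 215.2] side [329.1 243.1] [333.2 246. ]
[-3.14110842e+00  1.47516824e-04  1.49634758e+00]
```

View pics/w4.png

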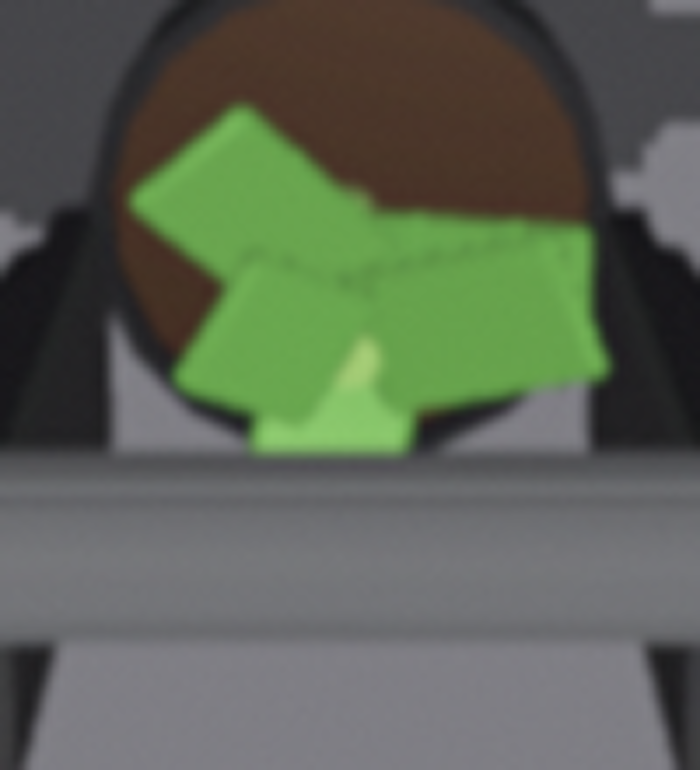

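View pics/s4.png

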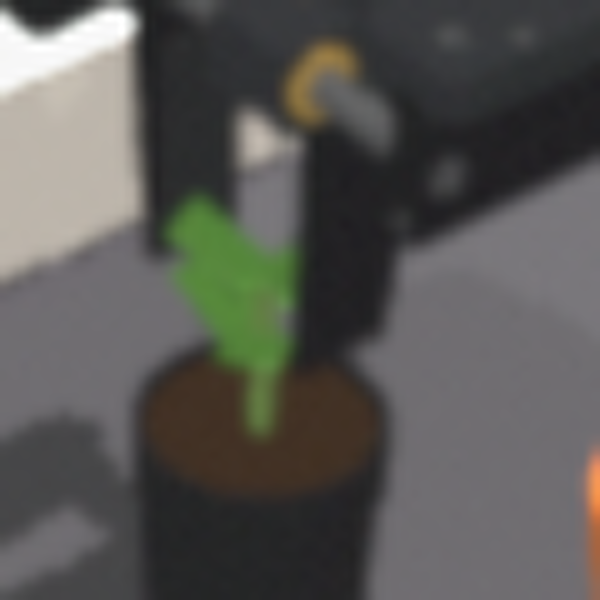

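```bash
python3 - <<'E'
from h import *
w=capture("wrist");s=capture("side");t=capture("top")
print(two(w,(280.5,220.5),s,(330.5,236)))
print(two(w,(285,219.5),s,(330.5,236)))
print("pot",two(w,(320,217),s,(326.3,242)))
print("stem top?",two(w,(270+370/7,190+345/7),s,(326.4,230)))
E
```

```text
(array([399.76127256,  88.53221648,  93.27820208]), np.float64(2.1206274821897475))
(array([401.81417639,  87.51277993,  91.0625398 ]), np.float64(3.7455346023613356))
pot (array([422.9928338 ,  77.22335399,  56.27411058]), np.float64(2.3548555983069956))
stem top? (array([425.30512259,  73.4380916 ,  86.45057557]), np.float64(1.4687690474516177))
```

Triangulating the fingertip corner from the wrist and side views puts it at z≈92 while the reported TCP z is 62. The real tips are therefore about 30 mm short of the stated TCP, and the jaws closed above the rim. The 50.5 reading was the fingers still moving. The pot has not moved (423,77). Going to z=8 is safe whichever value is right: if the stated TCP is correct, the tips still clear the bench, and otherwise they end up at about 38, on the collar. I'll open, go there and close for longer.

Call:
move_arm(moves=[[[0,0,0,0,0,0,1],[0,0,0,0,0,0,1],[0,0,0,0,0,0,1],[0,0,0,0,0,0,1],[0,0,0,0,0,0,1],[0,0,0,0,0,0,1],[0,0,0,0,0,15,1],[0,0,0,0,0,30,1],[0,0,0,0,0,42,1],[0,0,0,0,0,50,1],[0,0,0,0,0,54,1],[0,0,0,0,0,54,1]]])

```text
time_s: 7.1
tcp_pos: [423.8, 76.9, 6.8]
orientation: [-3.141, 0.0, 1.496]
contact_force: [0.1, -0.1, 0.3]
finger_gap: 95.1
```

```bash
python3 - <<'E'
from h import *
s=state();print(s["finger_gap"],s["contact_force"],s["tcp_pos"])
w=capture("wrist");save(w,"w5.png",(200,120,440,320),3)
t=capture("side");save(t,"s5.png",(280,180,380,280),6)
E
```

```text
95.14770310028725 [ 0.05477346 -0.05095833  0.3181479 ] [423.82814223  76.90521411   6.83637587]
```

View pics/s5.png

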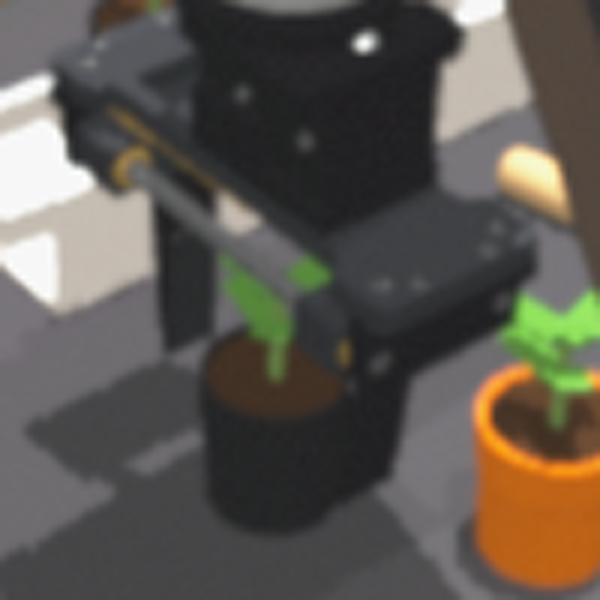

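View pics/w5.png

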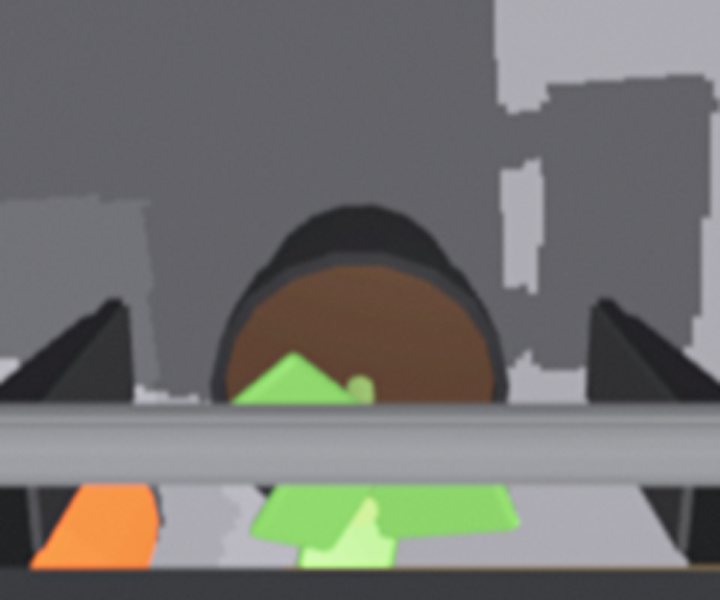

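```bash
python3 - <<'E'
from h import *
w=capture("wrist");s=capture("side")
for z in (7,22,37): print(z,"near",proj(s,[376,87,z]),proj(s,[376,67,z]),"far",proj(s,[471,87,z]),"wr",proj(w,[376,87,z]),proj(w,[471,87,z]))
E
```

```text
7 near [336.97438561 272.8140089 ] [343.6363488  268.44891738] far [307.44921314 250.37373654] wr [252.96656319 212.0030299 ] [384.7902361  202.58626234]
22 near [337.27135813 267.63132125] [343.99260502 263.2886372 ] far [307.46293917 245.30083267] wr [247.97218903 218.38286746] [389.74202905 208.30720428]
37 near [337.57406578 262.34854545] [344.35565597 258.029937  ] far [307.47691421 240.13590241] wr [242.16638176 225.79923358] [395.50579504 214.9662409 ]
```

In both views the tips are at about z 37 with TCP z at 7, which confirms the offset of about 30 mm. Closing on the collar.

Call:
move_arm(moves=[[[0,0,0,0,0,1,0],[0,0,0,0,0,1,0],[0,0,0,0,0,1,0],[0,0,0,0,0,1,0],[0,0,0,0,0,1,0],[0,0,0,0,0,1,0],[0,0,0,0,0,1,0],[0,0,0,0,0,1,0],[0,0,0,0,0,1,0]]], grip_force=12)

```text
time_s: 8.43
tcp_pos: [423.8, 76.9, 5.9]
orientation: [3.142, 0.0, 1.496]
contact_force: [-0.8, -0.2, 0.9]
finger_gap: 55.7
```

Gap 55.7 means the collar is held. Lifting.

Call:
move_arm(moves=[[[0,0,0,0,0,-8,0],[0,0,0,0,0,-20,0],[0,0,0,0,0,-40,0],[0,0,0,0,0,-60,0],[0,0,0,0,0,-80,0],[0,0,0,0,0,-90,0],[0,0,0,0,0,-90,0]]])

```text
time_s: 9.3
tcp_pos: [424.1, 76.9, 96.5]
orientation: [3.14, -0.0, 1.496]
contact_force: [-0.1, -0.5, -1.3]
finger_gap: 55.6
```

```bash
python3 - <<'E'
from h import *
s=state();print(s["finger_gap"],s["contact_force"],s["tcp_pos"])
print(togo((500,-100,96),1.496),togo((616,-105.8,96),1.496))
w=capture("wrist");save(w,"w6.png",(200,120,440,320),2)
t=capture("side");save(t,"s6.png",(230,130,380,280),4)
E
```

```text
55.605063440778196 [-0.090152   -0.45908776 -1.33093324] [424.08596352  76.89085513  96.54455117]
(array([ 0.1, -0. ,  0. ]), array([-170.8,   88.8,    0.7])) (array([ 0.1, -0. ,  0. ]), array([-167.9,  205. ,    0.9]))
```

View pics/s6.png

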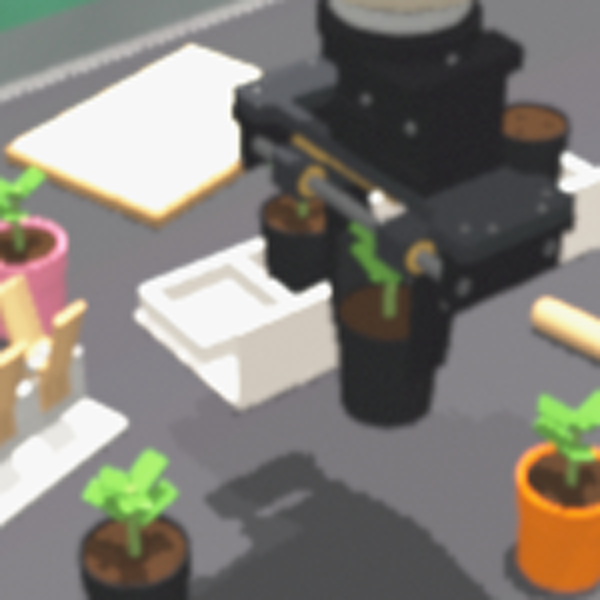

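Call:
move_arm(moves=[[[0,0,0,-30,15,0,0],[0,0,0,-65,33,0,0],[0,0,0,-105,55,0,0],[0,0,0,-140,73,0,0],[0,0,0,-165,86,0,0],[0,0,0,-171,105,0,0],[0,0,0,-170,135,0,0],[0,0,0,-169,165,0,0],[0,0,0,-168,190,0,0],[0,0,0,-168,203,0,0],[0,0,0,-168,205,0,0],[0,0,0,-168,205,0,0],[0,0,0,-168,205,0,0]]])

```text
time_s: 11.02
tcp_pos: [615.2, -105.9, 96.0]
orientation: [-3.141, 0.0, 1.496]
contact_force: [-0.5, -0.2, -0.6]
finger_gap: 56.1
```

```bash
python3 - <<'E'
from h import *
s=state();print(s["finger_gap"],s["contact_force"],s["tcp_pos"])
w=capture("wrist");save(w,"w7.png")
t=capture("side");save(t,"s7.png",(230,100,430,250),4)
t=capture("top");save(t,"t7.png",(270,120,470,220),4)
E
```

```text
56.1046863723508 [-0.5387749  -0.22191188 -0.60327163] [ 615.17653658 -105.87460025   96.02547957]
```

View pics/w7.png

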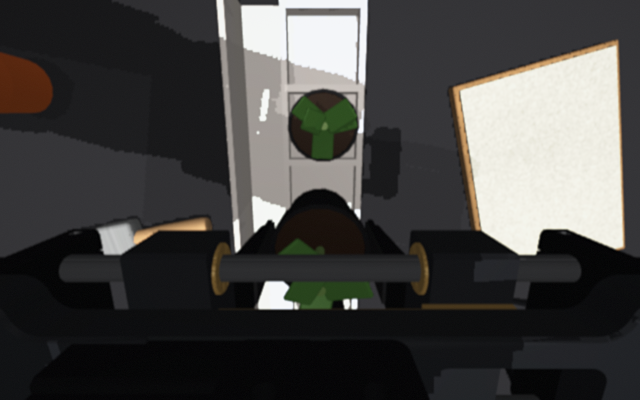

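View pics/s7.png

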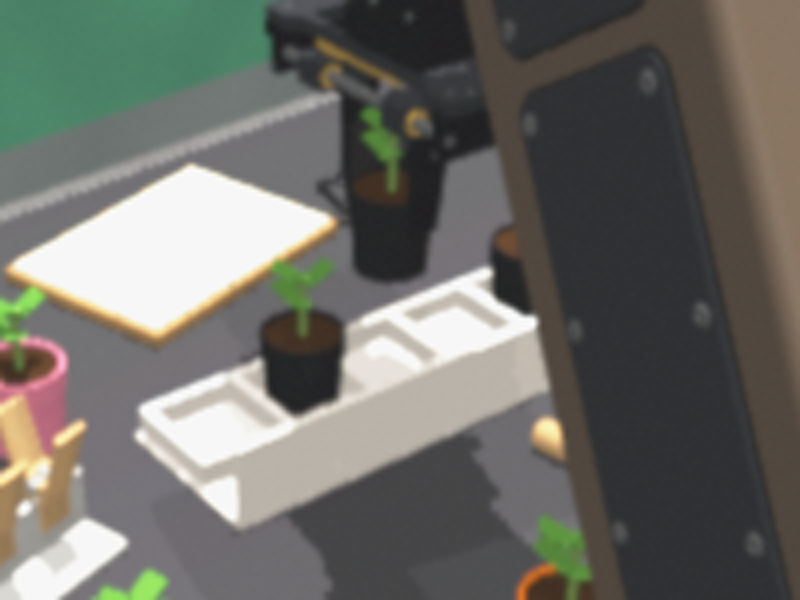

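```bash
cat >> h.py <<'E'
xd=np.array([.9972,-.0750,0]);yd=np.array([.0750,.9972,0]);mid=np.array([541.2,-100.2,60.])
def rim(k): return mid+(3-k)*66*yd
def cell(k): return rim(k)+75*xd+[0,0,-54]
E
python3 - <<'E'
from h import *
w=capture("wrist")
for k in (1,2):
  for sx in (-31.5,31.5):
    for sy in (-30,30): print(k,sx,sy,proj(w,cell(k)+sx*xd+sy*yd+[0,0,19]).round(1))
for k in (1,2): print("rim",proj(w,rim(k)).round(1))
print("old top",proj(w,cell(2)+[0,0,58]))
save(w,"w7c.png",(210,0,410,200),4)
E
```

```text
1 -31.5 -30 [285.1  84.9]
1 -31.5 30 [283.1   8. ]
1 31.5 -30 [356.6  84.9]
1 31.5 30 [358.8   8.1]
2 -31.5 -30 [287. 160.]
2 -31.5 30 [285.3  92.1]
2 31.5 -30 [354.3 160. ]
2 31.5 30 [356.3  92.2]
rim [219.6  34.8]
rim [226.4 126.9]
old top [320.93767828 126.96805381]
```

View pics/w7c.png

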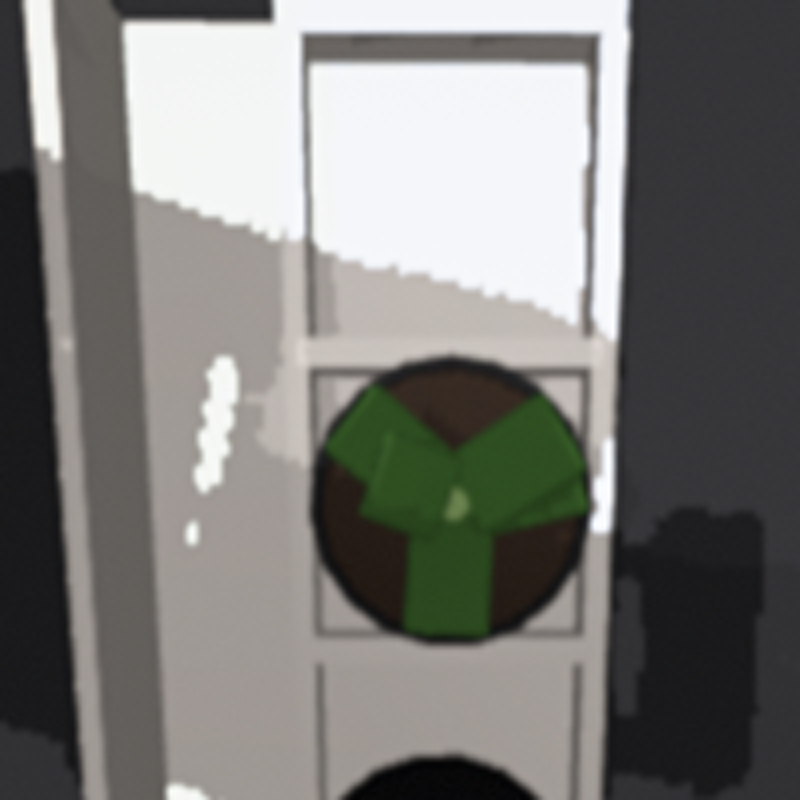

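The predicted cell corners agree with the wrist image to about 1.5 mm, with the cells slightly further in +x. Lowering into cell 3.

Call:
move_arm(moves=[[[0,0,0,0,1.5,20,0],[0,0,0,0,1.5,40,0],[0,0,0,0,1.5,58,0],[0,0,0,0,1.5,70,0],[0,0,0,0,1.5,77,0],[0,0,0,0,1.5,81,0],[0,0,0,0,1.5,84,0],[0,0,0,0,1.5,84,0]]])

```text
time_s: 12.22
tcp_pos: [617.5, -106.1, 12.1]
orientation: [3.141, 0.0, 1.496]
contact_force: [-1.0, -0.2, -1.3]
finger_gap: 55.9
```

Call:
move_arm(moves=[[[0,0,0,0,0,1,0],[0,0,0,0,0,1,0],[0,0,0,0,0,1,0.2],[0,0,0,0,0,1,0.3],[0,0,0,0,0,1,0.55],[0,0,0,0,0,1,0.55],[0,0,0,0,0,1,0.55],[0,0,0,0,0,-10,0.55],[0,0,0,0,0,-30,0.55],[0,0,0,0,0,-60,0.55],[0,0,0,0,0,-100,0.55],[0,0,0,0,0,-140,0.7],[0,0,0,0,0,-180,0.7],[0,0,0,0,0,-180,0.7]]])

```text
time_s: 13.98
tcp_pos: [618.5, -106.3, 195.9]
orientation: [3.135, 0.001, 1.497]
contact_force: [-0.3, -0.6, 0.1]
finger_gap: 80.6
```

```bash
python3 - <<'E'
from h import *
s=state();print(s["finger_gap"],s["contact_force"],s["tcp_pos"])
t=capture("side");save(t,"s8.png",(170,100,420,300),3)
c=capture("top");save(c,"t8.png",(170,120,470,270),2.6)
print(togo((448,221,190),1.496), togo((490,60,200),1.496))
print(proj(t,cell(3)+[0,0,58]))
E
```

```text
80.55621675499462 [-0.25055333 -0.64159538  0.11662327] [ 618.45088374 -106.25356438  195.85385179]
(array([0., 0., 0.]), array([ 313.4, -192.9,    2. ])) (array([0., 0., 0.]), array([ 156. , -139. ,   -7.9]))
[326.37460824 174.32978451]
```

View pics/s8.png

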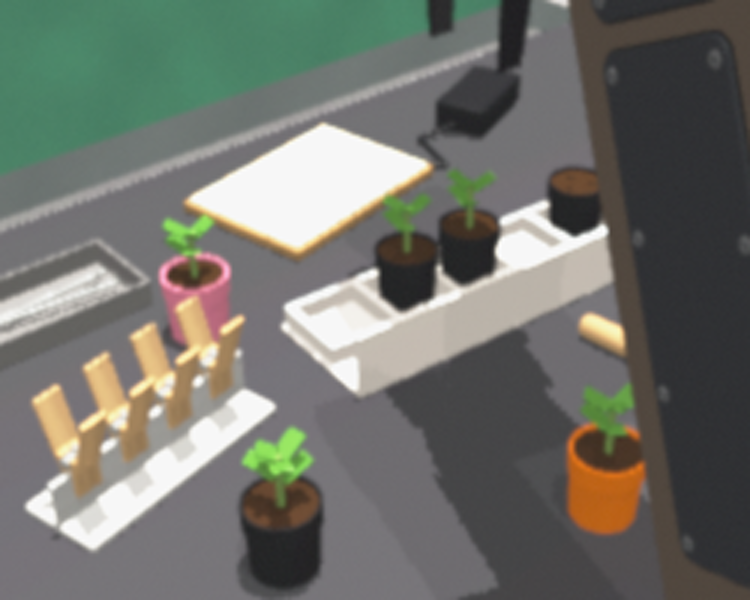

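View pics/t8.png

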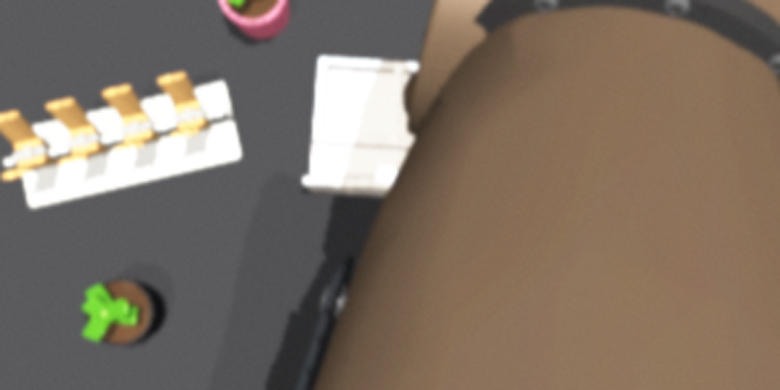

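The pot stands upright in cell 3, with its soil at side px (326,177) against a predicted (326,174). The other loose pot is unmoved. Going to it.

Call:
move_arm(moves=[[[0,0,0,30,-18,0,1],[0,0,0,70,-43,0,1],[0,0,0,115,-71,0,1],[0,0,0,160,-98,0,1],[0,0,0,205,-126,0,1],[0,0,0,250,-154,0,1],[0,0,0,290,-178,0,1],[0,0,0,310,-191,0,1],[0,0,0,313.5,-193,0,1],[0,0,0,313.5,-193,50,1],[0,0,0,313.5,-193,50,1],[0,0,0,313.5,-193,50,1]]])

```text
time_s: 15.58
tcp_pos: [448.8, 220.6, 142.7]
orientation: [3.142, 0.0, 1.496]
contact_force: [-0.7, -0.3, -0.2]
finger_gap: 94.8
```

```bash
python3 - <<'E'
from h import *
s=state();print(s["finger_gap"],s["contact_force"],s["tcp_pos"])
w=capture("wrist");save(w,"w9.png");t=capture("side");save(t,"s9.png",(170,150,400,300),3)
print(proj(w,[448,221,52]), proj(t,[448,221,52]))
E
```

```text
94.8092015650411 [-0.70730352 -0.30006865 -0.21580479] [448.78068771 220.58129095 142.65426092]
[319.29553758 192.67510098] [264.30534623 268.67440675]
```

View pics/w9.png

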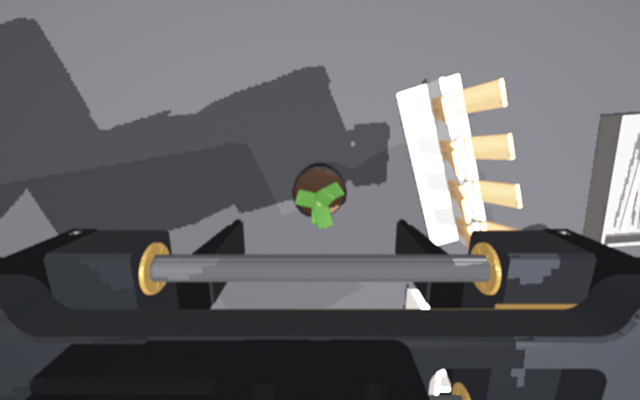

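View pics/s9.png

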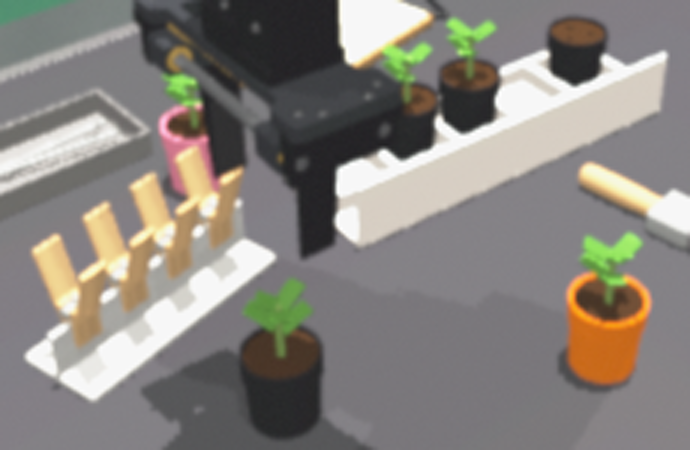

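The pot is centred at (319,191), as predicted. Descending and gripping.

Call:
move_arm(moves=[[[0,0,0,0,-0.5,25,1],[0,0,0,0,-0.5,50,1],[0,0,0,0,-0.5,75,1],[0,0,0,0,-0.5,100,1],[0,0,0,0,-0.5,120,1],[0,0,0,0,-0.5,131,1],[0,0,0,0,-0.5,137,1],[0,0,0,0,-0.5,137,1],[0,0,0,0,-0.5,137,0],[0,0,0,0,-0.5,137,0],[0,0,0,0,-0.5,137,0],[0,0,0,0,-0.5,137,0],[0,0,0,0,-0.5,137,0],[0,0,0,0,-0.5,137,0],[0,0,0,0,-0.5,137,0],[0,0,0,0,-0.5,137,0]]], grip_force=12)

```text
time_s: 17.68
tcp_pos: [447.7, 221.0, 5.0]
orientation: [3.141, 0.0, 1.496]
contact_force: [-0.1, 0.3, 2.6]
finger_gap: 55.7
```

Call:
move_arm(moves=[[[0,0,0,0,0,-8,0],[0,0,0,0,0,-20,0],[0,0,0,0,0,-40,0],[0,0,0,0,0,-60,0],[0,0,0,0,0,-80,0],[0,0,0,0,0,-90,0],[0,0,0,0,0,-90,0]]])

```text
time_s: 18.55
tcp_pos: [447.8, 221.1, 95.6]
orientation: [3.14, -0.0, 1.496]
contact_force: [0.6, -0.0, -1.4]
finger_gap: 55.6
```

```bash
python3 - <<'E'
from h import *
print(togo((490,36,96),1.496), togo(list((cell(1)+1.5*xd)[:2])+[96],1.496))
w=capture("wrist");save(w,"w10.png",(200,120,440,320),3)
t=capture("side");save(t,"s10.png",(170,100,400,300),3)
E
```

```text
(array([ 0.1, -0. ,  0. ]), array([-181.5,   55.8,   -0.4])) (array([ 0.1, -0. ,  0. ]), array([-181.5,  193.6,   -0.3]))
```

View pics/s10.png

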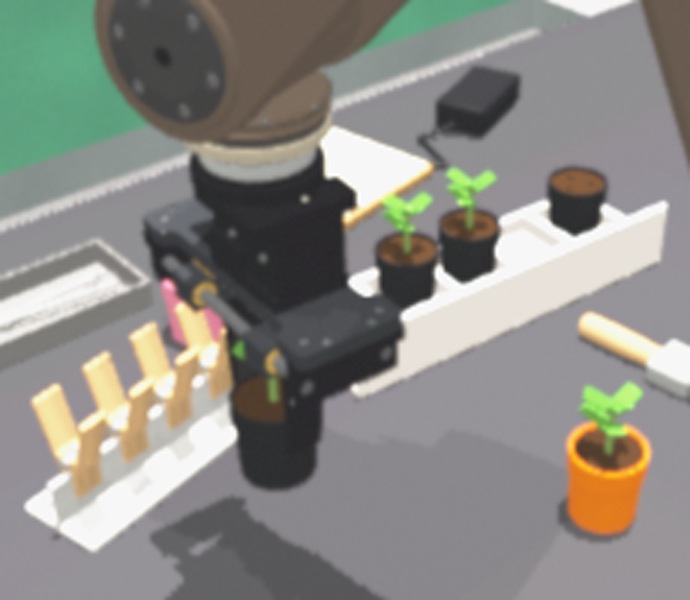

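View pics/w10.png

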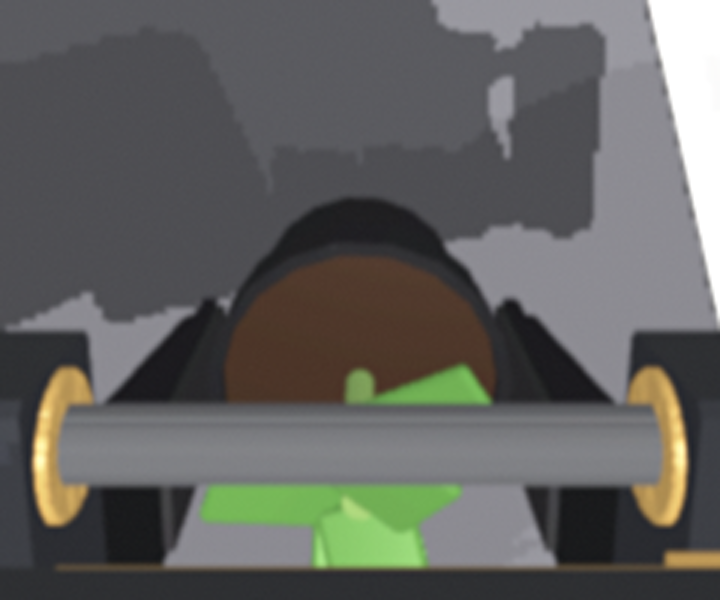

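Call:
move_arm(moves=[[[0,0,0,-30,9,0,0],[0,0,0,-70,21,0,0],[0,0,0,-110,33,0,0],[0,0,0,-150,46,0,0],[0,0,0,-175,56,0,0],[0,0,0,-181,80,0,0],[0,0,0,-181.5,115,0,0],[0,0,0,-181.5,150,0,0],[0,0,0,-181.5,180,0,0],[0,0,0,-181.5,192,0,0],[0,0,0,-181.5,193.5,0,0],[0,0,0,-181.5,193.5,0,0],[0,0,0,-181.5,193.5,0,0]]])

```text
time_s: 20.27
tcp_pos: [626.4, 25.8, 95.1]
orientation: [-3.141, 0.0, 1.497]
contact_force: [0.1, -0.4, -2.1]
finger_gap: 55.7
```

```bash
python3 - <<'E'
from h import *
s=state();print(s["tcp_pos"],s["finger_gap"],cell(1)+1.5*xd)
t=capture("side");save(t,"s11.png",(170,80,400,250),3)
E
```

```text
[626.42081491  25.7768959   95.08761021] 55.67886035449393 [627.3858  25.6929   6.    ]
```

View pics/s11.png

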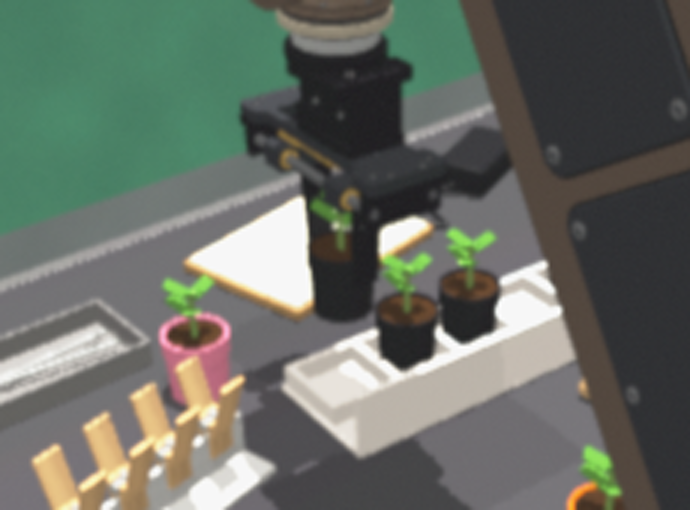

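Call:
move_arm(moves=[[[0,0,0,0,0.5,20,0],[0,0,0,0,0.5,40,0],[0,0,0,0,0.5,58,0],[0,0,0,0,0.5,70,0],[0,0,0,0,0.5,77,0],[0,0,0,0,0.5,82,0],[0,0,0,0,0.5,85,0],[0,0,0,0,0.5,85,0],[0,0,0,0,0.5,85,0.2],[0,0,0,0,0.5,85,0.3],[0,0,0,0,0.5,85,0.55],[0,0,0,0,0.5,85,0.55],[0,0,0,0,0.5,85,0.55],[0,0,0,0,0.5,70,0.55],[0,0,0,0,0.5,45,0.55],[0,0,0,0,0.5,10,0.55],[0,0,0,0,0.5,-40,0.7],[0,0,0,0,0.5,-90,0.7],[0,0,0,0,0.5,-100,0.7],[0,0,0,0,0.5,-100,0.7]]])

```text
time_s: 22.82
tcp_pos: [627.5, 25.6, 195.6]
orientation: [3.14, 0.0, 1.496]
contact_force: [-0.3, -0.2, -0.3]
finger_gap: 80.7
```

```bash
python3 - <<'E'
from h import *
s=state();print(s["tcp_pos"],s["finger_gap"])
c=capture("side");save(c,"s12.png",(170,100,400,300),3)
print([proj(c,cell(k)+[0,0,52]).round() for k in (1,2,3)])
ym=0.2; rk=np.array([592,228,0])
print(togo((592,228,170),np.pi/2+0.2))
E
```

```text
[627.46395068  25.63714134 195.58709462] 80.65866946890024
[array([285., 193.]), array([306., 184.]), array([326., 176.])]
(array([ -0. ,  -0. , -15.7]), array([199.2, -50. ,  24.4]))
```

View pics/s12.png

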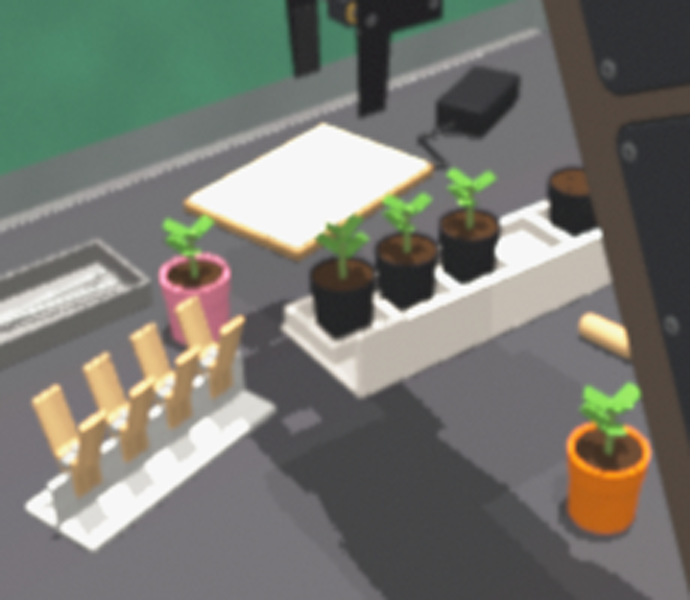

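Pots now stand upright in cells 1, 2 and 3, at the predicted pixels. Next I'll view the rack closely with the wrist camera.

```bash
python3 - <<'E'
from h import *
print(togo((600,150,180),np.pi/2+0.2))
E
```

```text
(array([ -0. ,  -0. , -15.7]), array([122. , -36.3,  14.4]))
```

Call:
move_arm(moves=[[[0,0,-4,30,-9,0,0.7],[0,0,-10,70,-20,5,0.7],[0,0,-15.7,110,-32,10,0.7],[0,0,-15.7,122,-36,14,0.7],[0,0,-15.7,122,-36,14,0.7],[0,0,-15.7,122,-36,14,0.7]]])

```text
time_s: 23.62
tcp_pos: [601.0, 148.9, 180.6]
orientation: [-3.141, 0.0, 1.769]
contact_force: [0.4, -1.1, 1.2]
finger_gap: 80.7
```

```bash
python3 - <<'E'
from h import *
s=state();print(s["tcp_pos"],s["orientation"])
w=capture("wrist");save(w,"w13.png",(220,0,440,260),3 if 0 else 2.3)
save(w,"w13f.png")
print(w["eye"])
E
```

```text
[601.01740409 148.88186115 180.57042066] [-3.14103447e+00  2.68101587e-04  1.76870093e+00]
[587.31609909 213.70783324 380.43924175]
```

View pics/w13f.png

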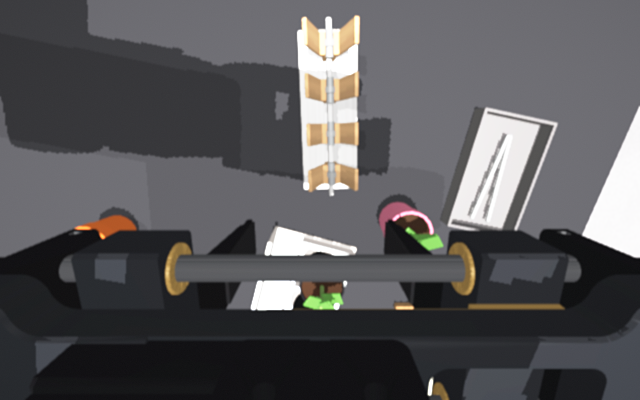

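```bash
python3 - <<'E'
from h import *
w=capture("wrist");save(w,"w14.png",(280,0,390,210),3.5) if 0 else save(w,"w14.png",(290,5,380,205),3)
import cv2
im=cv2.resize(w["pixels"][5:205,290:380],None,fx=3.8*1.0,fy=3.0,interpolation=cv2.INTER_CUBIC)
yd_=np.array([-np.sin(.2),np.cos(.2),0]);rk=np.array([592.2,227.8,0])
for k in range(4):
    p=rk+(67.5-45*k)*yd_; print(k+1,p,proj(w,p+[0,0,55]).round(1),"handle tops",proj(w,p+[0,0,101]+25*np.array([np.cos(.2),np.sin(.2),0])).round(1),proj(w,p+[0,0,101]-25*np.array([np.cos(.2),np.sin(.2),0])).round(1))
for e in (95,-95): print(proj(w,rk+e*yd_+[0,0,45]).round(1))
E
```

```text
1 [578.78982017 293.954494     0.        ] [326.8  46.4] handle tops [356.7  32.1] [299.5  32.2]
2 [587.72994006 249.851498     0.        ] [326.6  92.7] handle tops [355.3  86.9] [300.4  87. ]
3 [596.67005994 205.748502     0.        ] [326.5 135.9] handle tops [354.  137.3] [301.2 137.4]
4 [605.61017983 161.645506     0.        ] [326.3 176.3] handle tops [352.8 184. ] [302.  184.1]
[326.7  20. ]
[326.  197.7]
```

View pics/w14.png

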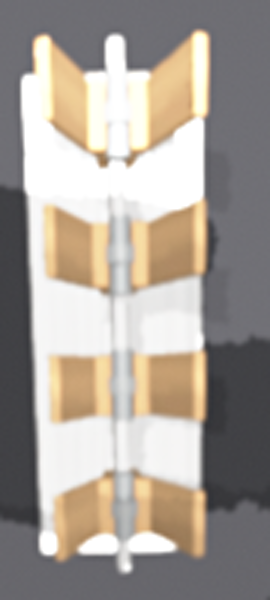

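```bash
python3 - <<'E'
from h import *
w=capture("wrist")
P=lambda x,y,z:onz(w,290+x/3,5+y/3,z)
a=P(115,36,45);b=P(124,570,45);print("strip",a,b,np.linalg.norm(a-b),np.arctan2(-(a-b)[0],(a-b)[1]),(a+b)/2)
for k,(l,r) in enumerate([((42,75),(200,80)),((50,240),(201,237)),((56,388),(201,383)),((63,525),(199,525))]):
    L=P(*l,101);Rr=P(*r,101);print(k+1,(L+Rr)/2,np.linalg.norm(L-Rr))
# hinge pixel
for x,y in [(118,135),(119,245),(121,382),(123,505)]: print("hinge",P(x,y,58))
E
```

```text
strip [574.45902859 324.0329569   45.        ] [616.65771274 139.16144624  45.        ] 189.62648653882755 0.22441473590452632 [595.55837066 231.59720157  45.        ]
1 [580.52618795 295.41806494 101.        ] 46.000049375328736
2 [590.88786362 252.64089017 101.        ] 45.76451296741694
3 [600.80693313 210.27793368 101.        ] 45.69533958395955
4 [610.88453198 166.83658982 101.        ] 44.52318303870109
hinge [582.09623814 290.51565142  58.        ]
hinge [589.65819253 256.10145766  58.        ]
hinge [599.97074895 210.44598772  58.        ]
hinge [609.97451347 166.5059009   58.        ]
```

The rack measures 189.6 mm long, yaw 0.224, centre (595.6,231.6). The clips are spaced 44–45 mm and lie on it. Going to clip 4 at (610.6,165.8), with the real tips at z≈66 (TCP z≈35).

```bash
cat >> h.py <<'E'
RY=.224; rm=np.array([595.6,231.6,0]); ry=np.array([-np.sin(RY),np.cos(RY),0])
def clip(k): return rm+(67.5-45*(k-1))*ry
E
python3 - <<'E'
from h import *
print(clip(4)); print(togo([*clip(4)[:2],35],np.pi/2+RY))
E
```

```text
[610.59387332 165.786371     0.        ]
(array([ 0. ,  0. , -1.5]), array([ 14.7,  12.6, 146. ]))
```

Call:
move_arm(moves=[[[0,0,-1.5,8,6,10,0.7],[0,0,-1.5,14.5,12.5,30,0.7],[0,0,-1.5,14.5,12.5,55,0.7],[0,0,-1.5,14.5,12.5,80,0.7],[0,0,-1.5,14.5,12.5,100,0.7],[0,0,-1.5,14.5,12.5,120,0.7],[0,0,-1.5,14.5,12.5,135,0.7],[0,0,-1.5,14.5,12.5,145,0.7],[0,0,-1.5,14.5,12.5,145,0.7],[0,0,-1.5,14.5,12.5,145,0.7]]], grip_force=20)

```text
time_s: 25.02
tcp_pos: [610.5, 166.7, 36.4]
orientation: [3.141, 0.0, 1.797]
contact_force: [-0.5, -0.0, -0.9]
finger_gap: 81.1
```

```bash
python3 - <<'E'
from h import *
s=state();print(s["tcp_pos"],s["orientation"],s["contact_force"],s["finger_gap"])
w=capture("wrist");save(w,"w15.png",(200,100,440,320),3)
c=capture("side");save(c,"s15.png",(170,130,330,290),4)
E
```

```text
[610.4735861  166.71355582  36.38248231] [3.14073970e+00 1.48501596e-04 1.79660318e+00] [-0.47509595 -0.00708545 -0.89589485] 81.08310631347825
```

View pics/w15.png

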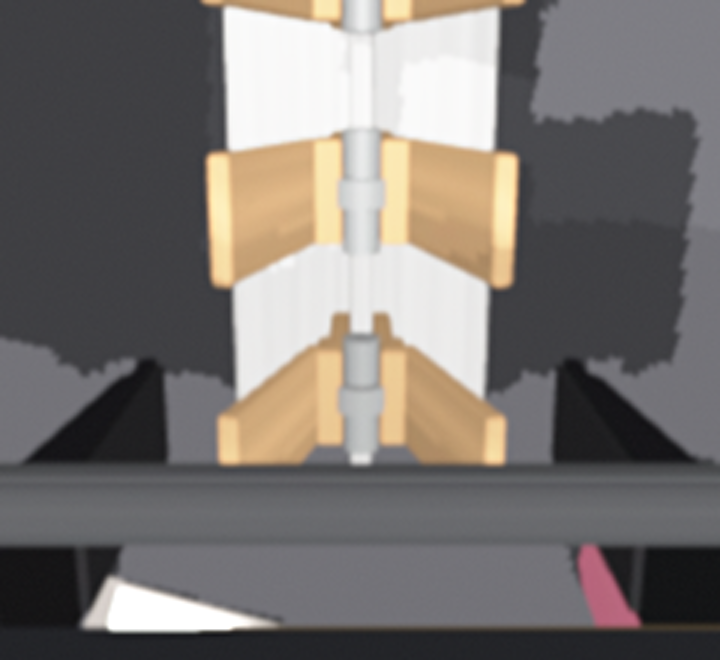

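View pics/s15.png

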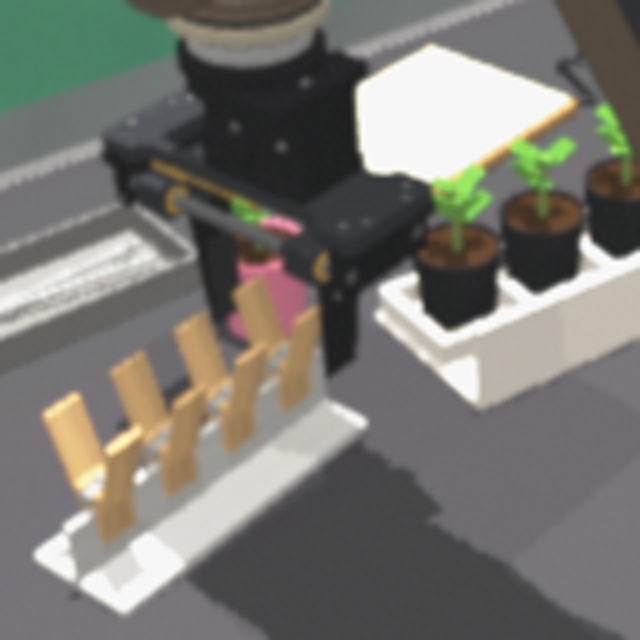

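Fingers straddle clip 4, with the hinge at wrist crop px (360,395) midway between the jaws. Squeezing.

Call:
move_arm(moves=[[[0,0,0,0,0,0,-0.6],[0,0,0,0,0,0,-0.6],[0,0,0,0,0,0,-0.6],[0,0,0,0,0,0,-0.6],[0,0,0,0,0,0,-0.6],[0,0,0,0,0,0,-0.6],[0,0,0,0,0,0,-0.6],[0,0,0,0,0,0,-0.6],[0,0,0,0,0,0,-0.6],[0,0,0,0,0,0,-0.6]]], grip_force=20)

```text
time_s: 26.38
tcp_pos: [610.1, 166.6, 35.9]
orientation: [3.142, 0.0, 1.797]
contact_force: [-0.4, 0.1, 0.2]
finger_gap: 23.5
```

```bash
python3 - <<'E'
from h import *
s=state();print(s["tcp_pos"],s["contact_force"],s["finger_gap"])
w=capture("wrist");save(w,"w16.png",(200,100,440,320),3)
c=capture("side");save(c,"s16.png",(200,130,300,250),5)
E
```

```text
[610.14797784 166.61612685  35.90164445] [-0.39662229  0.0699652   0.18795407] 23.53285574828949
```

View pics/w16.png

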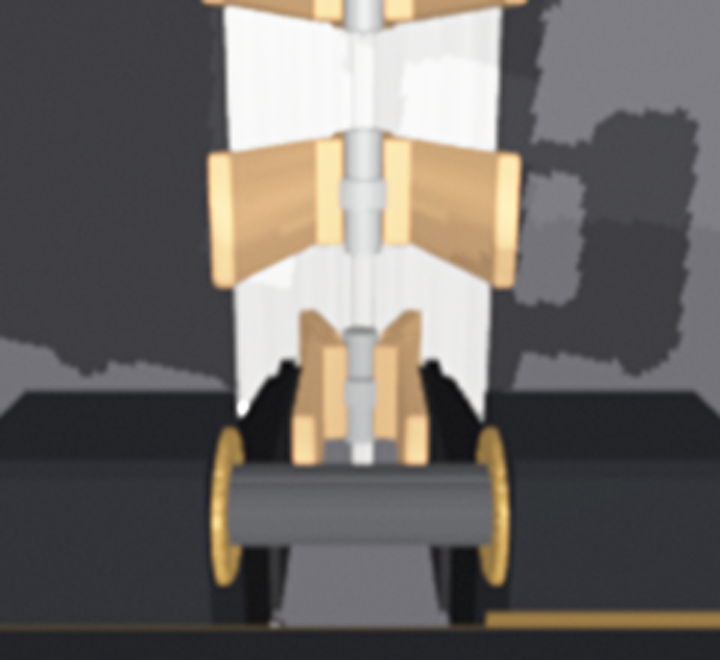

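View pics/s16.png

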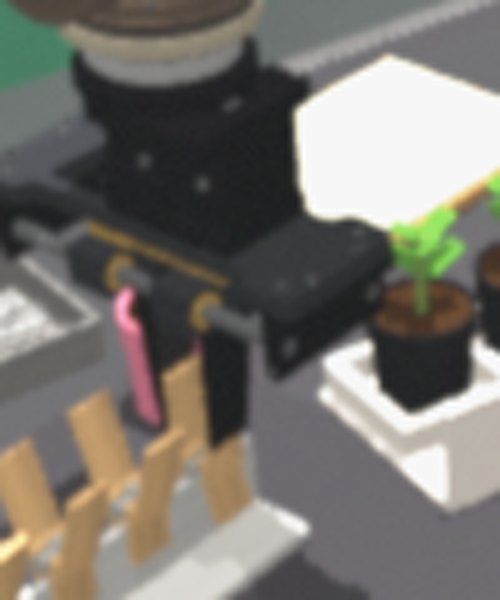

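Gap is 23.5, so the handles are parallel and the jaws open. Lifting off the rack.

Call:
move_arm(moves=[[[0,0,0,0,0,-8,-0.6],[0,0,0,0,0,-20,-0.6],[0,0,0,0,0,-35,-0.6],[0,0,0,0,0,-55,-0.6],[0,0,0,0,0,-80,-0.6],[0,0,0,0,0,-105,-0.6],[0,0,0,0,0,-105,-0.6]]])

```text
time_s: 27.35
tcp_pos: [611.0, 166.9, 143.5]
orientation: [3.137, 0.0, 1.797]
contact_force: [1.0, 0.2, -1.2]
finger_gap: 23.4
```

```bash
python3 - <<'E'
from h import *
s=state();print(s["tcp_pos"],s["contact_force"],s["finger_gap"])
w=capture("wrist");save(w,"w17.png",(200,100,440,320),3)
c=capture("side");save(c,"s17.png",(170,100,330,260),4)
print(rim(3),togo([*rim(3)[:2],140],1.496))
E
```

```text
[611.03531512 166.85735671 143.52641665] [ 0.98654805  0.23158612 -1.23661844] 23.383267394213522
[ 541.2 -100.2   60. ] (array([ 0. ,  0. , 17.2]), array([-244.6, -126.7,    0.9]))
```

View pics/s17.png

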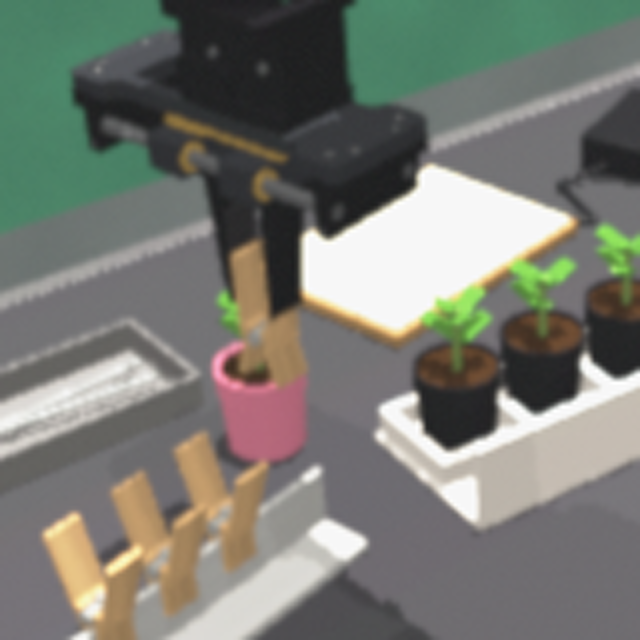

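View pics/w17.png

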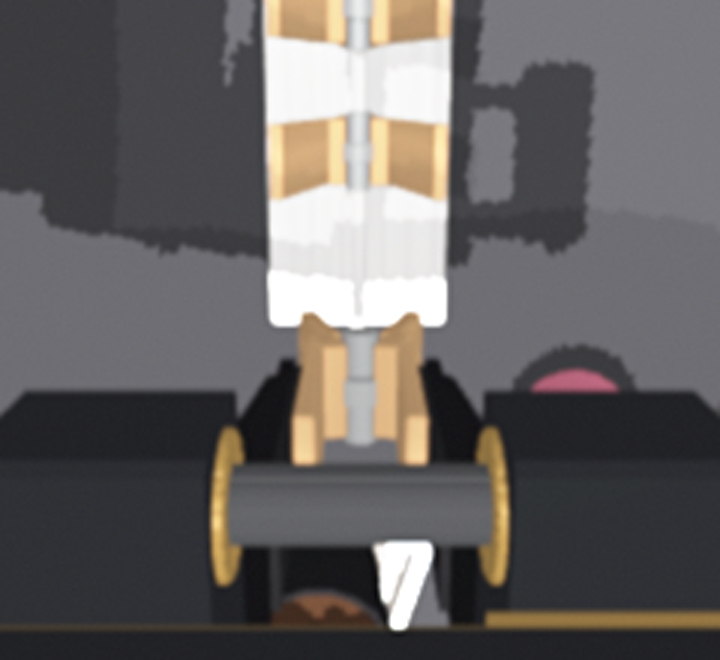

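Clip 4 is held off the rack in the same hand pose. Carrying it to the wall before cell 3.

Call:
move_arm(moves=[[[0,0,2,-25,-13,0,-0.6],[0,0,4,-60,-31,0,-0.6],[0,0,7,-100,-52,0,-0.6],[0,0,10,-140,-73,0,-0.6],[0,0,13,-180,-93,0,-0.6],[0,0,16,-215,-112,0,-0.6],[0,0,17.2,-238,-123,0,-0.6],[0,0,17.2,-244.5,-126.5,1,-0.6],[0,0,17.2,-244.5,-126.5,1,-0.6],[0,0,17.2,-244.5,-126.5,1,-0.6]]])

```text
time_s: 28.7
tcp_pos: [541.7, -99.1, 139.7]
orientation: [-3.141, -0.0, 1.498]
contact_force: [-0.2, -0.5, 0.1]
finger_gap: 23.9
```

```bash
python3 - <<'E'
from h import *
s=state();print(s["tcp_pos"],s["orientation"],s["contact_force"],s["finger_gap"])
w=capture("wrist");save(w,"w18.png",(140,0,460,320),2.2)
c=capture("side");save(c,"s18.png",(230,80,430,240),3.8)
print(proj(w,rim(1)),proj(w,rim(2)),proj(w,rim(3)),proj(c,rim(3)))
E
```

```text
[541.7058757  -99.06386949 139.6763295 ] [-3.14123191e+00 -1.00326785e-04  1.49756557e+00] [-0.24122795 -0.45607167  0.14468552] 23.868756857619278
[320.10629105  51.81117918] [319.91185461 128.42334037] [319.73873066 196.63792141] [345.00198881 188.0837283 ]
```

View pics/w18.png

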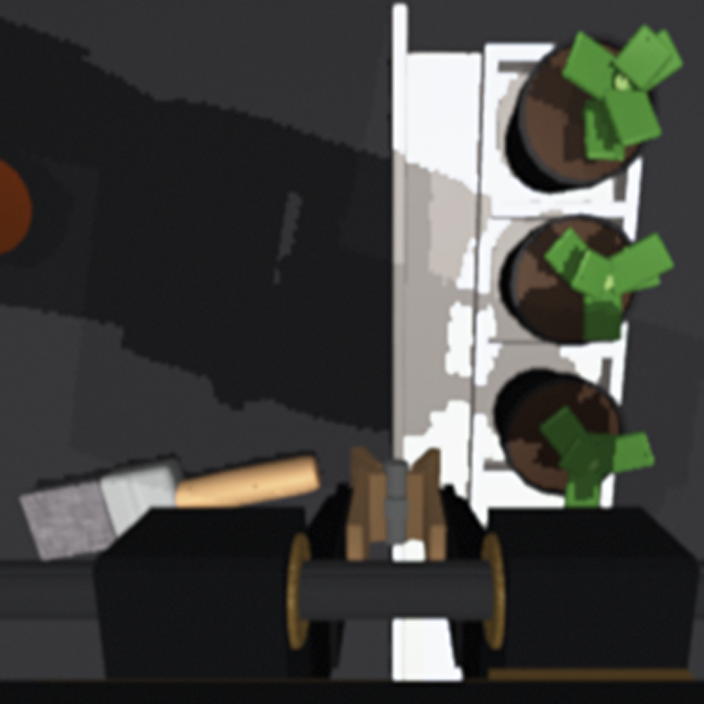

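View pics/s18.png

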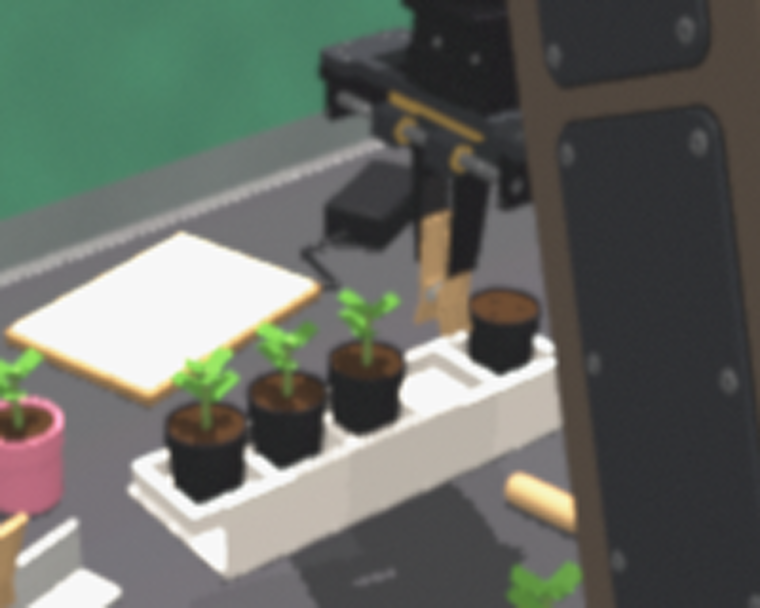

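The wall shows at col 321.8 against a predicted 320, so I'm shifting +1 mm. Lowering in stages while watching the force.

Call:
move_arm(moves=[[[0,0,0,0,1,20,-0.6],[0,0,0,0,1,40,-0.6],[0,0,0,0,1,58,-0.6],[0,0,0,0,1,72,-0.6],[0,0,0,0,1,82,-0.6],[0,0,0,0,1,88,-0.6],[0,0,0,0,1,88,-0.6],[0,0,0,0,1,88,-0.6]]])

```text
time_s: 29.8
tcp_pos: [542.8, -100.1, 52.3]
orientation: [3.141, 0.0, 1.496]
contact_force: [0.2, -0.1, 0.0]
finger_gap: 23.6
```

```bash
python3 - <<'E'
from h import *
s=state();print(s["tcp_pos"],s["orientation"],s["contact_force"],s["finger_gap"])
w=capture("wrist");save(w,"w19.png",(200,100,440,320),3)
c=capture("side");save(c,"s19.png",(290,100,390,220),5)
E
```

```text
[ 542.7954571  -100.13615891   52.32153975] [3.1409697e+00 2.5663466e-04 1.4963793e+00] [ 0.19811397 -0.07506421  0.01847889] 23.60879573848075
```

View pics/w19.png

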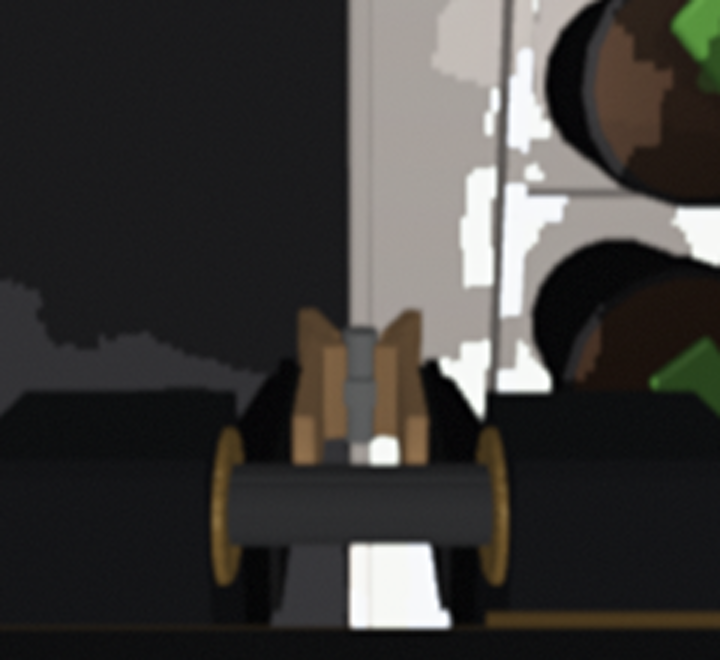

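View pics/s19.png

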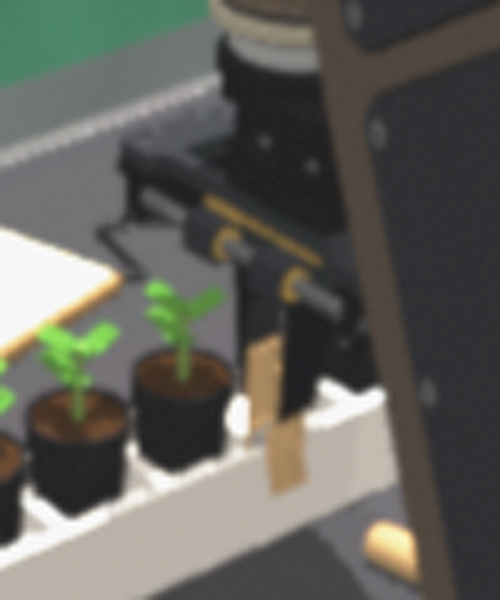

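Call:
move_arm(moves=[[[0,0,0,0,0,2,-0.6],[0,0,0,0,0,4,-0.6],[0,0,0,0,0,5,-0.6],[0,0,0,0,0,6,-0.6],[0,0,0,0,0,6,-0.6]]])

```text
time_s: 30.52
tcp_pos: [543.0, -100.4, 48.4]
orientation: [3.139, 0.001, 1.497]
contact_force: [-7.4, 1.1, 30.1]
finger_gap: 23.8
```

Contact of 30 N shows it is fully down. Releasing.

Call:
move_arm(moves=[[[0,0,0,0,0,-2,-0.3],[0,0,0,0,0,-2,0],[0,0,0,0,0,-2,0.3],[0,0,0,0,0,-2,0.45],[0,0,0,0,0,-2,0.45],[0,0,0,0,0,-2,0.45],[0,0,0,0,0,-2,0.45],[0,0,0,0,0,-2,0.45]]])

```text
time_s: 31.52
tcp_pos: [542.6, -100.1, 47.9]
orientation: [-3.142, 0.0, 1.496]
contact_force: [-0.7, 0.0, 1.0]
finger_gap: 68.9
```

```bash
python3 - <<'E'
from h import *
s=state();print(s["tcp_pos"],s["contact_force"],s["finger_gap"])
w=capture("wrist");save(w,"w20.png",(200,100,440,320),3)
E
```

```text
[ 542.57170405 -100.05337245   47.91723075] [-6.69346180e-01  5.04372452e-04  9.99500431e-01] 68.91246617448566
```

View pics/w20.png

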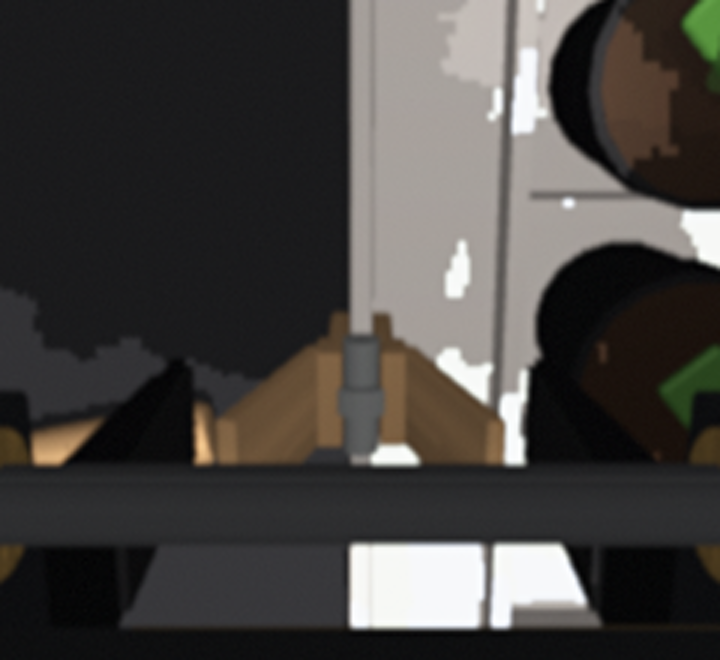

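Clip 4 is clamped upright on the wall, with its handles flared. Retracting and going to clip 3.

Call:
move_arm(moves=[[[0,0,0,0,0,-15,0.45],[0,0,0,0,0,-40,0.45],[0,0,0,0,0,-70,0.45],[0,0,0,0,0,-100,0.45],[0,0,0,0,0,-110,0.6],[0,0,0,0,0,-110,0.6]]])

```text
time_s: 32.33
tcp_pos: [542.6, -100.1, 158.4]
orientation: [3.141, 0.0, 1.496]
contact_force: [0.6, 0.1, -1.0]
finger_gap: 75.6
```

```bash
python3 - <<'E'
from h import *
s=state();print(s["tcp_pos"])
c=capture("side");save(c,"s21.png",(170,100,410,280),3)
print(clip(3),togo([*(clip(3)+[0,0,0])[:2],140],np.pi/2+RY))
E
```

```text
[ 542.62159895 -100.05258091  158.35540549]
[600.59795777 209.66212367   0.        ] (array([ -0. ,  -0. , -17.1]), array([313.1,  35.1,  17.5]))
```

View pics/s21.png

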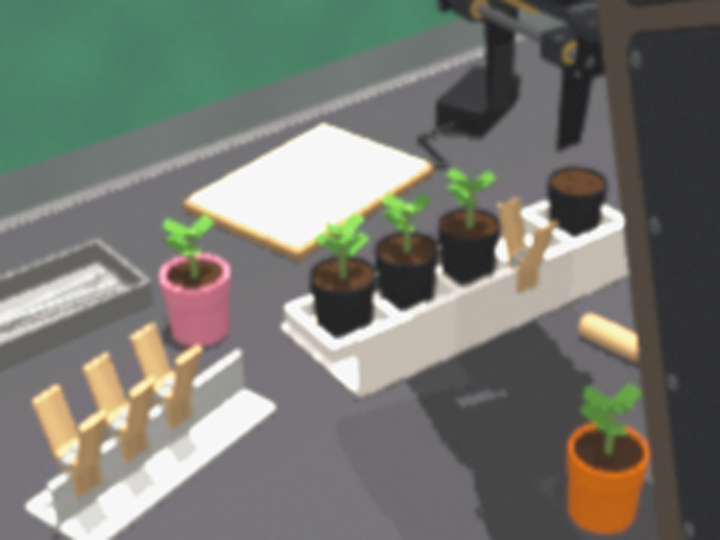

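The clip sits upright before cell 3. On to clip 3.

Call:
move_arm(moves=[[[0,0,-2,30,3,0,0.6],[0,0,-4,75,8,0,0.6],[0,0,-7,120,13,0,0.6],[0,0,-10,165,18,0,0.6],[0,0,-13,210,24,0,0.6],[0,0,-16,255,29,0,0.6],[0,0,-17.1,295,33,0,0.6],[0,0,-17.1,311,35,5,0.6],[0,0,-17.1,313,35,17,0.6],[0,0,-17.1,313,35,17,0.6],[0,0,-17.1,313,35,17,0.6]]])

```text
time_s: 33.75
tcp_pos: [600.8, 208.3, 140.8]
orientation: [-3.141, 0.0, 1.794]
contact_force: [-0.4, 1.1, -0.1]
finger_gap: 75.9
```

```bash
python3 - <<'E'
from h import *
s=state();print(s["tcp_pos"],s["orientation"])
w=capture("wrist");save(w,"w22.png",(200,80,440,320),3)
print(togo([*clip(3)[:2],36],np.pi/2+RY))
E
```

```text
[600.78857555 208.31672325 140.77271867] [-3.14116238e+00  2.07680511e-04  1.79350610e+00]
(array([ 0. ,  0. , -0.1]), array([ 1.300e+00, -1.000e-01,  1.051e+02]))
```

View pics/w22.png

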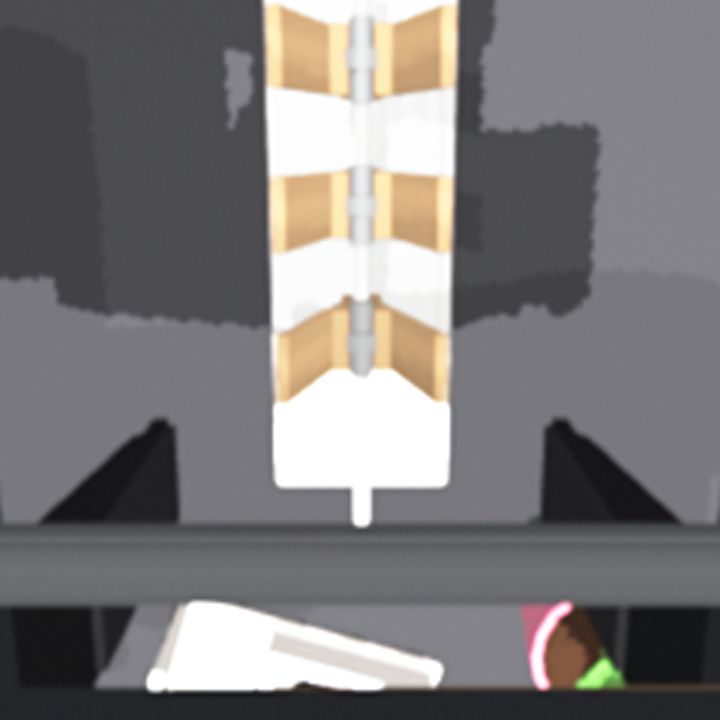

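Call:
move_arm(moves=[[[0,0,0,1,0,20,0.6],[0,0,0,1,0,45,0.6],[0,0,0,1,0,68,0.6],[0,0,0,1,0,86,0.6],[0,0,0,1,0,98,0.6],[0,0,0,1,0,105,0.6],[0,0,0,1,0,105,0.6],[0,0,0,1,0,105,0.6]]])

```text
time_s: 34.8
tcp_pos: [600.9, 210.5, 36.5]
orientation: [3.141, 0.0, 1.795]
contact_force: [0.1, 0.3, -0.7]
finger_gap: 75.8
```

Call:
move_arm(moves=[[[0,0,0,0,0,0,-0.6],[0,0,0,0,0,0,-0.6],[0,0,0,0,0,0,-0.6],[0,0,0,0,0,0,-0.6],[0,0,0,0,0,0,-0.6],[0,0,0,0,0,0,-0.6],[0,0,0,0,0,0,-0.6],[0,0,0,0,0,0,-0.6],[0,0,0,0,0,0,-0.6]]], grip_force=20)

```text
time_s: 35.92
tcp_pos: [600.5, 210.4, 35.9]
orientation: [-3.142, 0.0, 1.795]
contact_force: [-0.5, -0.3, -0.6]
finger_gap: 23.6
```

```bash
python3 - <<'E'
from h import *
w=capture("wrist");save(w,"w23.png",(200,100,440,320),3)
E
```

```text
(no output)
```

View pics/w23.png

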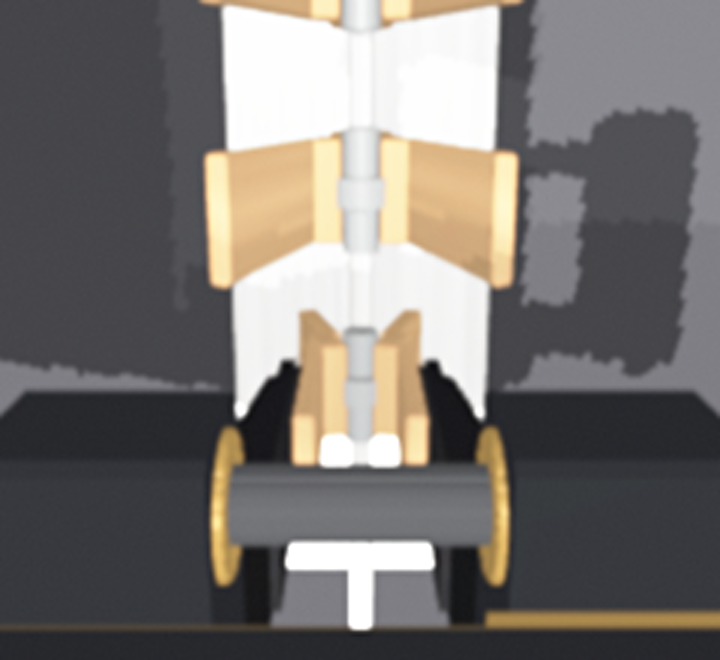

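Clip 3 is squeezed, with the same picture as before. Lifting.

Call:
move_arm(moves=[[[0,0,0,0,0,-8,-0.6],[0,0,0,0,0,-20,-0.6],[0,0,0,0,0,-35,-0.6],[0,0,0,0,0,-55,-0.6],[0,0,0,0,0,-80,-0.6],[0,0,0,0,0,-105,-0.6],[0,0,0,0,0,-105,-0.6],[0,0,0,0,0,-105,-0.6]]])

```text
time_s: 36.98
tcp_pos: [600.2, 210.4, 140.6]
orientation: [-3.141, 0.0, 1.795]
contact_force: [-0.2, 0.5, -0.4]
finger_gap: 23.7
```

```bash
python3 - <<'E'
from h import *
s=state();print(s["finger_gap"],s["tcp_pos"])
p=rim(2)+1.3*xd;print(p,togo([*p[:2],140],1.496))
E
```

```text
23.712368836951185 [600.18031308 210.38385307 140.58041376]
[547.44636 -34.4823   60.     ] (array([-0. ,  0. , 17.1]), array([-227. , -105.8,    0.7]))
```

Call:
move_arm(moves=[[[0,0,2,-25,-12,0,-0.6],[0,0,4,-60,-28,0,-0.6],[0,0,7,-100,-47,0,-0.6],[0,0,10,-140,-65,0,-0.6],[0,0,13,-175,-82,0,-0.6],[0,0,16,-205,-96,0,-0.6],[0,0,17.1,-222,-103,0,-0.6],[0,0,17.1,-227,-106,0,-0.6],[0,0,17.1,-227,-106,0,-0.6],[0,0,17.1,-227,-106,0,-0.6]]])

```text
time_s: 38.22
tcp_pos: [547.8, -33.6, 140.8]
orientation: [-3.142, -0.0, 1.498]
contact_force: [0.1, 0.2, 0.3]
finger_gap: 23.6
```

```bash
python3 - <<'E'
from h import *
s=state();print(s["tcp_pos"],s["orientation"],s["finger_gap"])
w=capture("wrist");save(w,"w24.png",(140,0,460,320),2.2)
c=capture("side");save(c,"s24.png",(200,80,400,240),3.8)
E
```

```text
[547.76475692 -33.59174735 140.84184111] [-3.14158175e+00 -3.01458395e-07  1.49772530e+00] 23.620317389559208
```

View pics/w24.png

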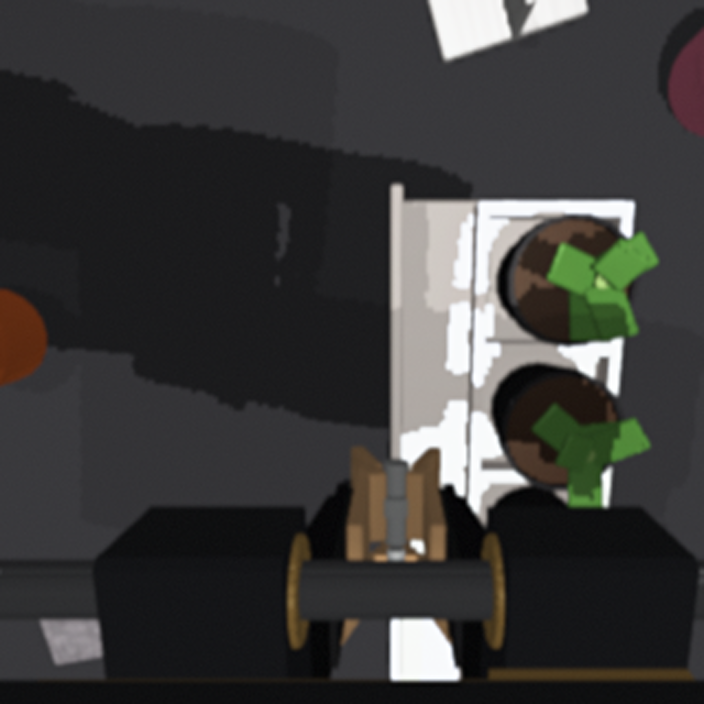

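View pics/s24.png

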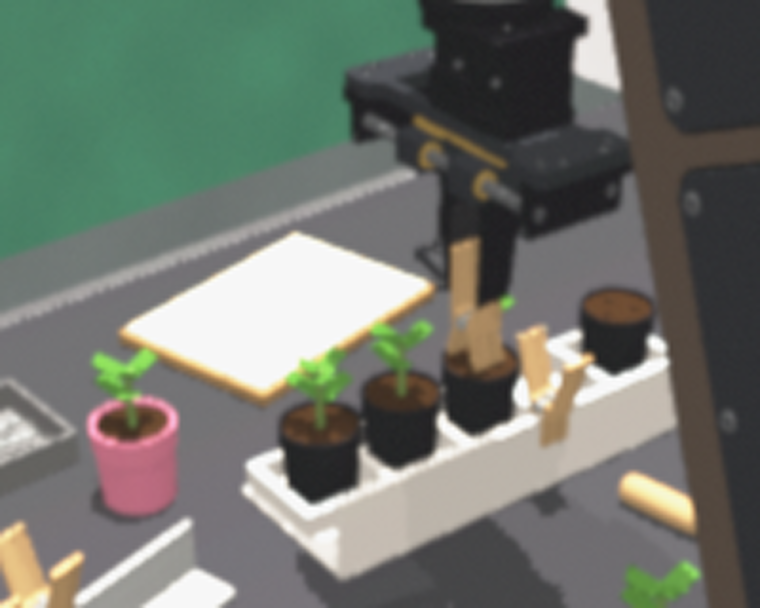

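Aligned with cell 2: the wall is at crop col 397 and the hinge at 396. Lowering.

Call:
move_arm(moves=[[[0,0,0,-0.5,0,20,-0.6],[0,0,0,-0.5,0,40,-0.6],[0,0,0,-0.5,0,58,-0.6],[0,0,0,-0.5,0,72,-0.6],[0,0,0,-0.5,0,82,-0.6],[0,0,0,-0.5,0,88,-0.6],[0,0,0,-0.5,0,91,-0.6],[0,0,0,-0.5,0,93,-0.6],[0,0,0,-0.5,0,94,-0.6],[0,0,0,-0.5,0,94.5,-0.6],[0,0,0,-0.5,0,94.5,-0.6]]])

```text
time_s: 39.7
tcp_pos: [547.8, -35.0, 49.2]
orientation: [3.14, 0.0, 1.497]
contact_force: [-9.4, 1.3, 30.7]
finger_gap: 23.4
```

Call:
move_arm(moves=[[[0,0,0,0,0,-2,-0.3],[0,0,0,0,0,-2,0],[0,0,0,0,0,-2,0.3],[0,0,0,0,0,-2,0.45],[0,0,0,0,0,-2,0.45],[0,0,0,0,0,-2,0.45],[0,0,0,0,0,-2,0.45],[0,0,0,0,0,-15,0.45],[0,0,0,0,0,-40,0.45],[0,0,0,0,0,-70,0.45],[0,0,0,0,0,-100,0.5],[0,0,0,0,0,-110,0.6],[0,0,0,0,0,-110,0.6]]])

```text
time_s: 41.32
tcp_pos: [547.6, -34.9, 156.8]
orientation: [3.141, 0.0, 1.496]
contact_force: [0.3, 0.1, 0.1]
finger_gap: 75.8
```

```bash
python3 - <<'E'
from h import *
s=state();print(s["tcp_pos"])
c=capture("side");save(c,"s25.png",(170,100,410,280),3)
print(togo([*clip(2)[:2],140],np.pi/2+RY))
E
```

```text
[547.63824494 -34.9191531  156.80373559]
(array([ -0. ,  -0. , -17.1]), array([290.9,  21.8,  15.9]))
```

View pics/s25.png

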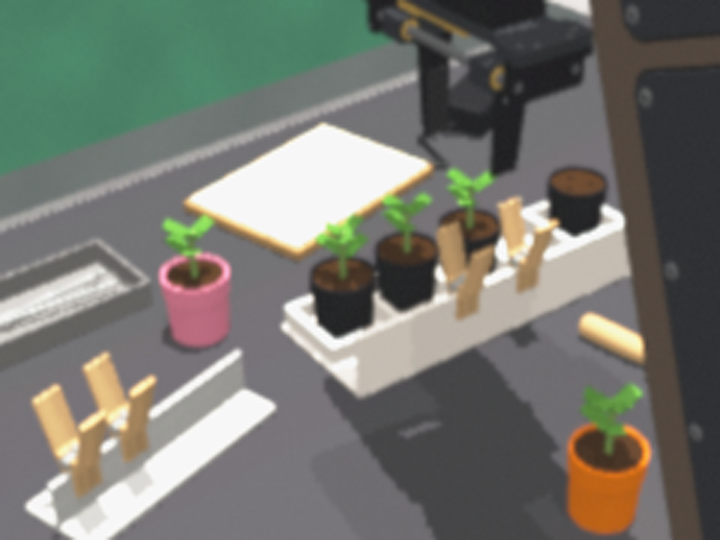

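The second clip is on, before cell 2. Now clip 2, with clip 1 staying on the rack.

Call:
move_arm(moves=[[[0,0,-2,30,2,0,0.6],[0,0,-4,70,5,0,0.6],[0,0,-7,112,8,0,0.6],[0,0,-10,155,11,0,0.6],[0,0,-13,200,15,0,0.6],[0,0,-16,240,18,0,0.6],[0,0,-17.1,275,21,0,0.6],[0,0,-17.1,289,22,5,0.6],[0,0,-17.1,291,22,16,0.6],[0,0,-17.1,291,22,16,0.6],[0,0,-17.1,291,22,16,0.6]]])

```text
time_s: 42.75
tcp_pos: [591.2, 252.6, 140.3]
orientation: [-3.141, 0.0, 1.794]
contact_force: [0.1, -0.3, 0.3]
finger_gap: 76.0
```

```bash
python3 - <<'E'
from h import *
s=state();print(s["tcp_pos"],s["orientation"])
w=capture("wrist");save(w,"w26.png",(200,80,440,320),3)
print(togo([*clip(2)[:2],36],np.pi/2+RY))
E
```

```text
[591.21411091 252.59362857 140.31419622] [-3.14120094e+00  1.79650232e-04  1.79358268e+00]
(array([ 0. ,  0. , -0.1]), array([  1. ,  -0.6, 104.6]))
```

View pics/w26.png

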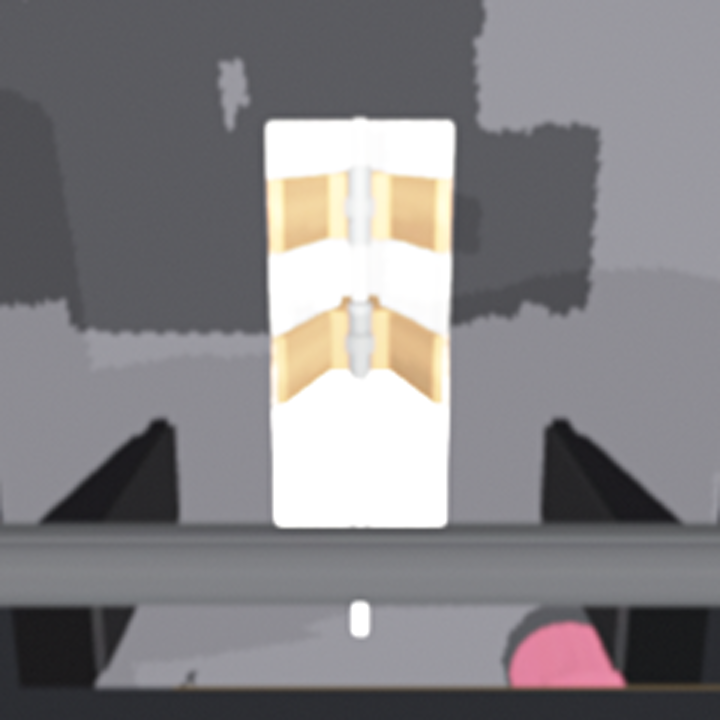

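Call:
move_arm(moves=[[[0,0,0,0.5,-0.5,20,0.6],[0,0,0,0.5,-0.5,45,0.6],[0,0,0,0.5,-0.5,68,0.6],[0,0,0,0.5,-0.5,86,0.6],[0,0,0,0.5,-0.5,98,0.6],[0,0,0,0.5,-0.5,104.5,0.6],[0,0,0,0.5,-0.5,104.5,0.6],[0,0,0,0.5,-0.5,104.5,0.6]]])

```text
time_s: 43.8
tcp_pos: [590.9, 254.1, 36.5]
orientation: [3.141, 0.0, 1.795]
contact_force: [0.2, 0.3, 1.0]
finger_gap: 76.1
```

Call:
move_arm(moves=[[[0,0,0,0,0,0,-0.6],[0,0,0,0,0,0,-0.6],[0,0,0,0,0,0,-0.6],[0,0,0,0,0,0,-0.6],[0,0,0,0,0,0,-0.6],[0,0,0,0,0,0,-0.6],[0,0,0,0,0,0,-0.6],[0,0,0,0,0,0,-0.6],[0,0,0,0,0,0,-0.6]]], grip_force=20)

```text
time_s: 44.92
tcp_pos: [590.5, 254.0, 35.9]
orientation: [-3.142, 0.0, 1.795]
contact_force: [0.3, 0.9, -1.2]
finger_gap: 24.0
```

```bash
python3 - <<'E'
from h import *
w=capture("wrist");save(w,"w27.png",(200,100,440,320),3)
E
```

```text
(no output)
```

View pics/w27.png

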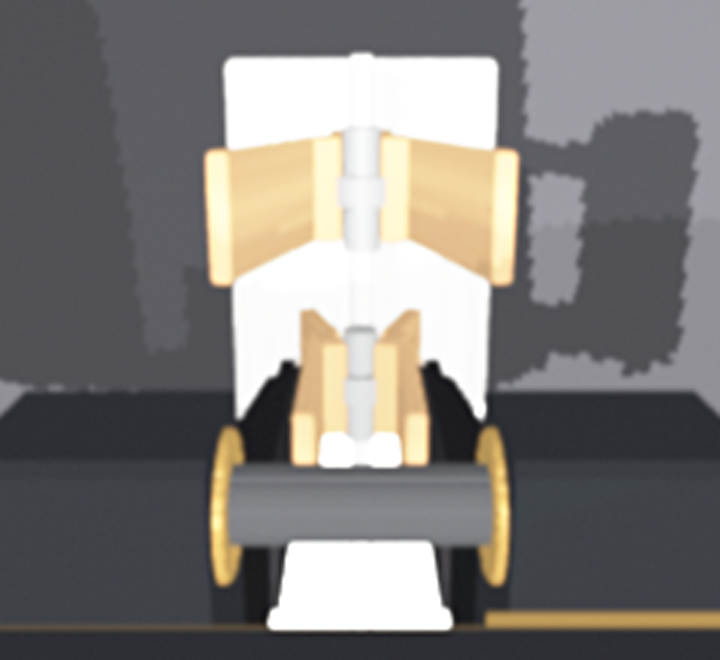

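Clip 2 is squeezed. Lifting.

Call:
move_arm(moves=[[[0,0,0,0,0,-8,-0.6],[0,0,0,0,0,-20,-0.6],[0,0,0,0,0,-35,-0.6],[0,0,0,0,0,-55,-0.6],[0,0,0,0,0,-80,-0.6],[0,0,0,0,0,-105,-0.6],[0,0,0,0,0,-105,-0.6],[0,0,0,0,0,-105,-0.6]]])

```text
time_s: 45.98
tcp_pos: [590.2, 253.9, 140.6]
orientation: [-3.141, 0.0, 1.795]
contact_force: [0.6, 0.0, -0.5]
finger_gap: 23.6
```

```bash
python3 - <<'E'
from h import *
s=state();print(s["finger_gap"],s["tcp_pos"])
p=rim(1)+1.3*xd;print(p,togo([*p[:2],140],1.496))
E
```

```text
23.626468756635877 [590.19786321 253.90114016 140.57293573]
[552.39636  31.3329   60.     ] (array([-0. ,  0. , 17.1]), array([-208.6,  -86.3,    0.6]))
```

Call:
move_arm(moves=[[[0,0,2,-25,-10,0,-0.6],[0,0,5,-60,-25,0,-0.6],[0,0,9,-100,-41,0,-0.6],[0,0,12,-140,-58,0,-0.6],[0,0,15,-175,-72,0,-0.6],[0,0,17.1,-200,-83,0,-0.6],[0,0,17.1,-208.5,-86.5,0,-0.6],[0,0,17.1,-208.5,-86.5,0,-0.6],[0,0,17.1,-208.5,-86.5,0,-0.6]]])

```text
time_s: 47.1
tcp_pos: [552.6, 32.4, 140.7]
orientation: [-3.141, -0.0, 1.498]
contact_force: [-0.4, 0.8, 0.4]
finger_gap: 23.8
```

```bash
python3 - <<'E'
from h import *
s=state();print(s["tcp_pos"],s["orientation"],s["finger_gap"])
w=capture("wrist");save(w,"w28.png",(140,0,460,320),2.2)
E
```

```text
[552.63399721  32.36397219 140.6876058 ] [-3.14135683e+00 -3.28958981e-05  1.49760116e+00] 23.84238851203574
```

View pics/w28.png

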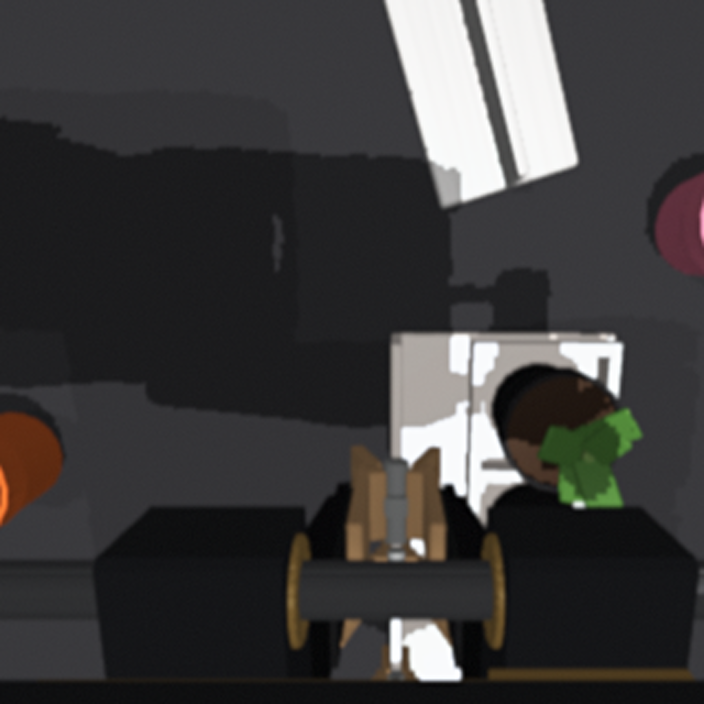

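Aligned before cell 1 (wall at crop col 397, hinge at 396). Lowering and pressing.

Call:
move_arm(moves=[[[0,0,0,-0.5,0,20,-0.6],[0,0,0,-0.5,0,40,-0.6],[0,0,0,-0.5,0,58,-0.6],[0,0,0,-0.5,0,72,-0.6],[0,0,0,-0.5,0,82,-0.6],[0,0,0,-0.5,0,88,-0.6],[0,0,0,-0.5,0,91,-0.6],[0,0,0,-0.5,0,93,-0.6],[0,0,0,-0.5,0,94,-0.6],[0,0,0,-0.5,0,94.5,-0.6],[0,0,0,-0.5,0,94.5,-0.6]]])

```text
time_s: 48.52
tcp_pos: [552.8, 31.0, 49.2]
orientation: [3.14, 0.0, 1.496]
contact_force: [-8.4, -0.1, 29.2]
finger_gap: 23.8
```

Call:
move_arm(moves=[[[0,0,0,0,0,-2,-0.3],[0,0,0,0,0,-2,0],[0,0,0,0,0,-2,0.3],[0,0,0,0,0,-2,0.45],[0,0,0,0,0,-2,0.45],[0,0,0,0,0,-2,0.45],[0,0,0,0,0,-2,0.45],[0,0,0,0,0,-15,0.45],[0,0,0,0,0,-40,0.45],[0,0,0,0,0,-70,0.45],[0,0,0,0,0,-100,0.5],[0,0,0,0,0,-140,0.6],[0,0,0,0,0,-150,0.6]]])

```text
time_s: 50.15
tcp_pos: [553.3, 31.0, 199.5]
orientation: [3.137, 0.0, 1.496]
contact_force: [-0.5, 0.5, -0.2]
finger_gap: 75.9
```

```bash
python3 - <<'E'
from h import *
s=state();print(s["tcp_pos"])
c=capture("side");save(c,"s29.png",(170,100,410,280),3)
print(togo([470,140,200],1.496))
E
```

```text
[553.29648895  31.02924137 199.52089008]
(array([0.2, 0. , 0. ]), array([102.5, -91.1,  -1.1]))
```

View pics/s29.png

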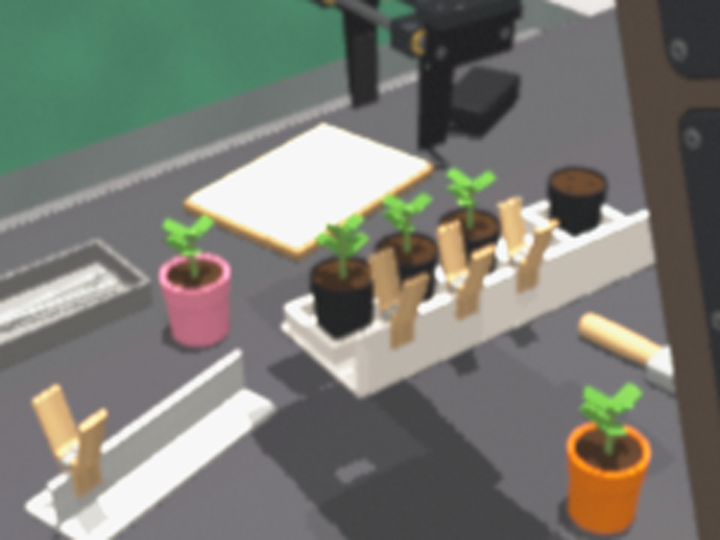

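All three clips are on, and clip 1 remains on the rack. I'll move clear so the top camera sees everything.

```bash
python3 - <<'E'
from h import *
print(togo([420,300,230],1.496))
E
```

```text
(array([0.2, 0. , 0. ]), array([ 258.4, -152.7,  -31.4]))
```

Call:
move_arm(moves=[[[0,0,0,35,-20,-10,0.6],[0,0,0,80,-47,-20,0.6],[0,0,0,125,-74,-31,0.6],[0,0,0,170,-100,-31,0.6],[0,0,0,215,-127,-31,0.6],[0,0,0,250,-148,-31,0.6],[0,0,0,258,-153,-31,0.6],[0,0,0,258,-153,-31,0.6],[0,0,0,258,-153,-31,0.6]]])

```text
time_s: 51.32
tcp_pos: [419.6, 298.8, 227.1]
orientation: [-3.141, 0.001, 1.495]
contact_force: [0.1, -0.6, -0.1]
finger_gap: 76.2
```

```bash
python3 - <<'E'
from h import *
c=capture("top");save(c,"t30.png",(280,130,460,210),4);save(c,"t30f.png")
print([proj(c,rim(k)+[0,0,6]).round(1) for k in (1,2,3)],[proj(c,cell(k)+[0,0,52]).round(1) for k in (1,2,3,5)])
s=capture("side");save(s,"s30.png",(230,130,410,250),4)
# stem-free pot positions by soil in the top view
h=cv2.cvtColor(c["pixels"],cv2.COLOR_BGR2HSV)
for k in (1,2,3):
    for wood,lab in ((rim(k)+[0,0,6],"pivot"),):
        print(k,"side pivot px",proj(s,wood).round(1),"top",proj(c,wood).round(1))
E
```

```text
[array([304.7, 190. ]), array([335.7, 192. ]), array([366.7, 193.9])] [array([307.3, 156.1]), array([337.7, 158. ]), array([368.1, 160. ]), array([429. , 163.8])]
1 side pivot px [302.9 204.2] top [304.7 190. ]
2 side pivot px [324.7 194.8] top [335.7 192. ]
3 side pivot px [345.1 186.1] top [366.7 193.9]
```

View pics/t30.png

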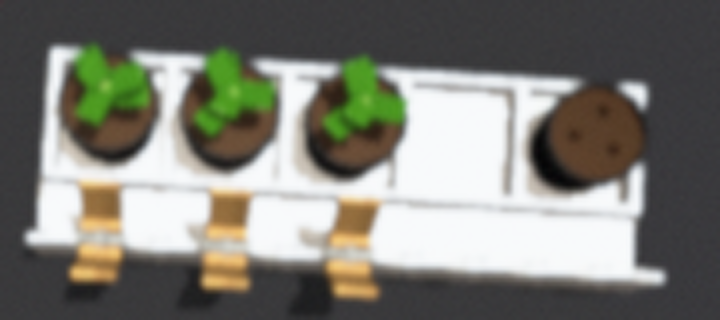

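View pics/s30.png

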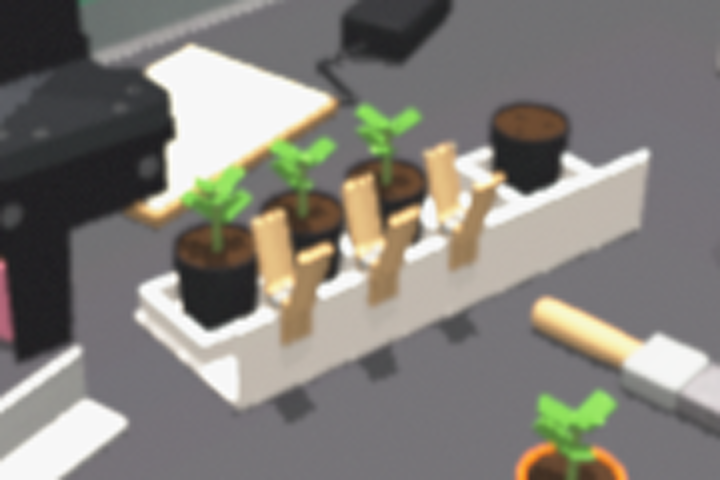

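View pics/t30f.png

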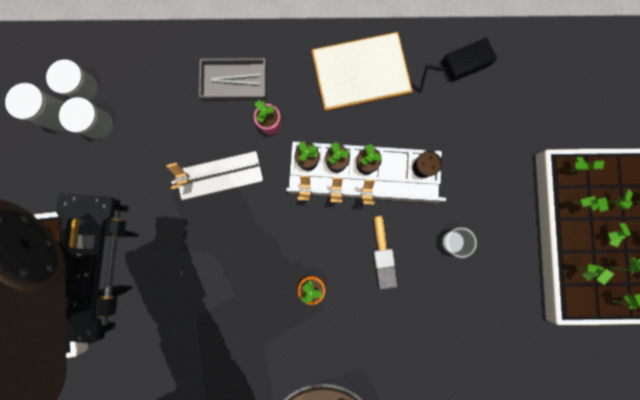

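Final checks by top-view pixel, measured against expected:

| Item | Measured | Expected |
|---|---|---|
| Pot in cell 1 | (307.5,157) | (307.3,156.1) |
| Pot in cell 3 | (368.8,160.5) | (368.1,160) |
| Pivot before cell 1 | (305,189) | (304.7,190) |
| Pivot before cell 2 | (336,191) | (335.7,192) |
| Pivot before cell 3 | (368,191) | (366.7,193.9) |

Everything is within about 6 mm. Clip 1 is still on the rack, and the cup, brush and bare pot are unmoved. Handing in.

```bash
python3 - <<'E'
from workcell import job_done
print(job_done())
E
```

```text
the job is handed in; nothing more can be done
None
```

The job is done and handed in at about 51 s of the 200 s allowed. The two bench pots stand upright in cells 3 and 1. Clips 4, 3 and 2 are pressed fully down (about 30 N each) on the wall before cells 3, 2 and 1. Clip 1 stays on the rack, and cell 4 (empty) and cell 5 (bare soil) have no clip.

- **Last checks:** in the top and side views every pot and clip was upright. The placed pots were within about 2 mm of their cell centres and the clip pivots within about 6 mm of the wall points. The cup, brush, bare pot and old seedling had not visibly moved, and the gripper was clear of everything.
- **What disagreed:** the real fingertips end about 30 mm short of the stated TCP, so the first grasp closed above the pot's rim and lifted nothing. I found this by triangulating the tip in two views and allowed for it in every later grasp. The tray also sat about 1.5 mm further in +x than the first measurement, which I corrected for.

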